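Take the seed-tin pile apart and put each piece on its place

ROBOT

A 6-joint arm with a two-finger parallel gripper is mounted at the origin on the work surface. World frame = base frame: x ahead of the robot, y to its left, z up, the work surface at z = 0. Lengths are in mm, angles in rad, forces in N, time in s.
With the tool pointing down it reaches from about 325 to 850 mm from the base axis. Payload 4.4 kg.
Tool frame: the origin (TCP) lies on the centre line of the jaws, within the pads' length; the fingertips stand 25 mm ahead of it and the grasp point (between the pads) lies 6 mm ahead of it; z points along the fingers, y is the line along which they close (so a half turn about z gives the same grasp; the last joint's range is limited). The gripper opens to 94 mm and grips with 3 to 60 N. Pads are 16 mm wide; open, the fingers measure 119 mm over their backs; the gripper's body (75 mm by 177 mm) begins 78 mm behind the grasp point.
Start: joints at [1.173, 0.207, 1.542, -0, 1.393, -0.15], TCP at [140.483, 557.576, 192.847] pointing down, gripper open.
Joint ranges: [-2.73, 2.73], [-0.86, 2.22], [0.23, 2.46], [-1.11, 4.25], [0.08, 2.63], [-2.82, 2.82]. Speed limits (rad/s): [2.79, 2.79, 3.14, 3.14, 3.14, 3.14].

INTERFACE

Orientations are given as a unit quaternion [w, x, y, z].
In Python, from cell import robot, optics gives the robot as it stands. The module is installed in compiled form; this text tells all that it offers.
- The arm moves only by the tool jog_arm, never from a script. Its argument "commands" is a list of rows, each a list of 4 numbers: the shift along the tool's x, y, z in cm, then the turn about the tool's z in degrees. In form: [[dx, dy, dz, roll], ...]. A call has 1 to 8 rows; each row shifts and turns the commanded pose from where the row before left it, along the tool's axes as they then stand; what a row does not reach is not made up. A row lasts 1/10 s, in which the tool goes at most 50 mm and 8.59 degrees, less where a joint would pass 70% of its speed; a pose out of reach is approached as far as the arm can. A call is refused whole if a number of a shift passes 5 or a number of a turn 8.59, either way. A call with a gripper value outside its range is refused whole. "grip" is the opening, from -1 (shut) to 1 (fully open), set as the call begins (left out, the last holds). The fingers move at their own pace and stop on an object; "squeeze" is the grip in N (left out, the last holds). Time passes only in rows, so rows that do not move let the fingers close. It gives the time, the measured TCP pose, the force, the opening and the grip force at its end, in the units of the state.
- robot.read_state(): the state, without advancing time (a new reading comes with each control period).
- optics.camera(name): name is "scene" or "top" or "wrist"; returns the picture (420x560x3 uint8, blue, green, red); there is no depth.
- optics.calibration(name): a dict with "K" (3x3 intrinsics, pixels), "rvec" (rotation vector, rad) and "tvec" (3), from world to camera coordinates, as OpenCV has them; the wrist camera has in their place "tool_from_camera" (4x4, takes a point from camera to tool coordinates, whose origin is the TCP and whose axes are the flange's). Camera axes: x right, y down, z forward; pixel columns grow to the right and rows downward; lengths in mm; the calibration is good to about 2 mm. A picture is of the moment at which its call begins: read the wrist's pose just before it. calibration takes no time and is no camera call.
- robot.finish_job(): hands the job in; it is judged then, once.
Trained networks look in the newest picture that a camera, given by its name, has taken for a name from the list of things; names that differ only in an ending like _2 or _b are one class to them, and where a whole thing is asked for, a point or a joint stands for the part that bears it (a point fixed in the world has none). Each returns a list of dicts, best first, with "confidence" (0 to 1); they miss things now and then, are a little off and sometimes report something else, mostly with a low value. They report only what shows in the picture. A call takes as long as a camera call. They do not tell look-alikes from the thing itself.
- optics.spot_in(name, camera): "centre" ([x, y, z] in mm, in world coordinates, good to about 4 mm: the middle of the surface that is visible of it).
- optics.landmark_of(name, camera): "centre" ([x, y, z] in mm, in world coordinates, good to about 4 mm: a listed point, or the origin of a listed thing).
The state is a dict: "time_s": time; "joint_pos": joint angles; "dq": joint speeds; "joint_torque": joint torques, N m; "position": TCP position; "ee_rot": TCP orientation; "ft_force": force on the tool from outside, world axes, zero at the start; "torque": the same for the moment, N m; "gripper_width": opening from 0.0 (shut) to 1.0 (fully open); "gripper_force": force on a finger pad.
Only numpy, scipy, OpenCV 4.12 (cv2) and the standard library are available. Lean on these libraries where they do the work, as an engineer would, in place of code of your own. Each camera call takes 0.05 s, during which the arm holds its last target. There are 200 camera calls.

TASK

Take the pile apart from the top down, setting each piece straight on its own place, upright and let go: nest the little clay pot in the matching clay pot on the white saucer, put the red square tin in the middle of the square slate tile with its edges in line with the tile's, the green round tin in the middle of the round cork mat, and the yellow long tin flat and lengthwise in the middle of the blue drip tray. The black square pot and the white narrow-necked jar do not match anything: leave them where they stand, and let nothing tip over.

Things in the scene. Friction and masses are not known exactly. Their poses are not given: they have to be found in the camera images.
- clay_pot: Loose little unglazed brown clay pot, open at the top, on top of the pile. Round and tapered: 30 mm across at the foot, 46 mm across at the rim, 48 mm high, walls 3.5 mm, floor 5 mm. Origin: centre of its underside, z up. Nested in its twin it wedges with its rim about 25 mm above the twin's rim.
- square_tin: Loose closed red square tin with a thin steel seam line, 52 x 52 mm and 32 mm high, second from the top of the pile: it stands on the round tin and carries the clay pot. Its corners overhang the round tin a little. Origin: centre of its underside; x and y square to its sides, z up.
- round_tin: Loose closed green round tin with a thin steel seam line, 66 mm across and 38 mm high, third from the top: it stands on the long tin and carries the square tin. Origin: centre of its underside, z up.
- long_tin: Loose closed yellow long tin with a thin steel seam line, 156 mm long (its x), 64 mm wide (its y), 34 mm high, the lowest of the pile, flat on the bench. Origin: centre of its underside, z up.
- saucer_pot: Fixed: a brown clay pot of the same shape and size as the loose one (inside 39 mm across at the mouth, tapering), open upwards, standing on a white saucer 66 mm across and 6 mm high. Its rim is 54 mm above the bench. Origin: centre of the saucer's underside, on the bench, z up.
- slate_tile: Fixed dark grey square tile, 80 x 80 mm, 8 mm high, flat on the bench. Origin: centre of its underside; x and y square to its sides, z up.
- cork_mat: Fixed round tan cork mat, 92 mm across, 5 mm high, flat on the bench. Origin: centre of its underside, z up.
- drip_tray: Fixed blue rectangular drip tray, outside 180 mm long (its x) and 88 mm wide (its y), with a low lip: walls 4 mm thick, lip 10 mm above the bench, floor 4 mm above the bench; inside 172 x 80 mm. Origin: centre of its underside, on the bench, z up.
- nursery_pot: Bystander: loose black plastic square open pot, 54 x 54 mm, 50 mm high. Origin: centre of its underside, z up.
- narrow_jar: Bystander: loose white ceramic jar, round, belly 60 mm across, narrow neck 34 mm across with a dark mouth, 56 mm high. Origin: centre of its underside, z up.
Not all that is in view belongs to the job. Of the things shaped like the long_tin, the yellow one is meant.

How it is judged (in metres and radians):
On the way, in this order (a step that is already met when the one before it is completed fails the run):
1. the clay pot is nested in the pot on the saucer and let go (horizontal distance between clay_pot and saucer_pot below 0.008 m and z of clay_pot in the frame of saucer_pot between 0.018 and 0.04 m and angle between clay_pot's own z axis and vertical below 0.17 rad and contact force between clay_pot and the fingers below 0.2 N and linear speed of clay_pot below 0.02 m/s and angular speed of clay_pot below 0.2 rad/s), for 0.2 s.
2. the square tin stands on the slate tile, in line with it, and is let go (horizontal distance between square_tin and slate_tile below 0.014 m and z of square_tin in the frame of slate_tile between 0.005 and 0.011 m and angle between square_tin's own z axis and vertical below 0.1 rad and (angle between the x axis of square_tin and the x axis of slate_tile, either way round below 0.2 rad or angle between the x axis of square_tin and the y axis of slate_tile, either way round below 0.2 rad) and contact force between square_tin and the fingers below 0.2 N and linear speed of square_tin below 0.02 m/s and angular speed of square_tin below 0.2 rad/s), for 0.2 s.
3. the round tin stands on the cork mat and is let go (horizontal distance between round_tin and cork_mat below 0.014 m and z of round_tin in the frame of cork_mat between 0.002 and 0.008 m and angle between round_tin's own z axis and vertical below 0.1 rad and contact force between round_tin and the fingers below 0.2 N and linear speed of round_tin below 0.02 m/s and angular speed of round_tin below 0.2 rad/s), for 0.2 s.
4. the long tin lies lengthwise in the drip tray and is let go (horizontal distance between long_tin and drip_tray below 0.014 m and z of long_tin in the frame of drip_tray between 0.001 and 0.007 m and angle between long_tin's own z axis and vertical below 0.1 rad and angle between the x axis of long_tin and the x axis of drip_tray, either way round below 0.2 rad and contact force between long_tin and the fingers below 0.2 N and linear speed of long_tin below 0.02 m/s and angular speed of long_tin below 0.2 rad/s), for 0.2 s.
At the end, for the whole second after the job is handed in: All released, at rest and upright: clay pot nested in the saucer's pot, centred to 8 mm; square tin on the tile, round tin on the cork, long tin on the tray's floor, each within 14 mm of the centre; square and long tin in line with tile and tray to 0.2 rad (all of step 1 and all of step 2 and all of step 3 and all of step 4); the robot touches nothing.
It fails at once if the nursery pot is moved more than 25 mm or tipped (distance of nursery_pot from where it was at the start of the episode above 0.025 m or angle between nursery_pot's own z axis and vertical above 0.5 rad).
It fails at once if the narrow jar is moved more than 25 mm or tipped (distance of narrow_jar from where it was at the start of the episode above 0.025 m or angle between narrow_jar's own z axis and vertical above 0.5 rad).
It fails at once if a piece of the pile tips over (angle between any of clay_pot, square_tin, round_tin, long_tin's own z axis and vertical above 0.7 rad).
It also fails if it takes over 120 s, if anything falls off the work surface, if the arm or the gripper's body presses on something with over 40 N, if the wrist force passes 120 N, or if a joint passes its speed limit or range.

## Working session

There is one attempt and no reset: what is moved stays moved. The work goes in short steps, Python scripts to look and compute and a tool call to move; the robot and the scene stay as the last step left them, time stands still between calls to the robot, and variables do not carry over. Pictures are saved under pics/ and viewed, at most 14 in all, crops included, and the job is handed in when it is done.

Besides the shell and the picture viewer there is one more tool, called after "Emit:" as a command line: name --pt "numbers of a row" for each row, then --argument value for the rest. jog_arm: Moves the arm, as the interface text tells. Its arguments: {"type":"object","properties":{"commands":{"type":"array"},"grip":{"type":"number"},"squeeze":{"type":"number"}},"required":["commands"]}

```bash
mkdir -p pics; cat > h.py <<'E'
import numpy as np, cv2
from scipy.spatial.transform import Rotation as R
from cell import robot, optics
def Tw():
    s=robot.read_state(); q=s["ee_rot"]; T=np.eye(4)
    T[:3,:3]=R.from_quat([q[1],q[2],q[3],q[0]]).as_matrix(); T[:3,3]=s["position"]; return T
def cam(name):
    """K, world-from-camera"""
    c=optics.calibration(name); K=np.array(c["K"],float)
    if name=="wrist": return K, Tw()@np.array(c["tool_from_camera"])
    W=np.eye(4); W[:3,:3]=cv2.Rodrigues(np.array(c["rvec"],float))[0]; W[:3,3]=np.ravel(c["tvec"])
    return K, np.linalg.inv(W)
def plane(K,C,px,z):
    px=np.atleast_2d(px).astype(float)
    d=(C[:3,:3]@np.linalg.inv(K)@np.c_[px,np.ones(len(px))].T).T
    return C[:3,3]+d*((z-C[2,3])/d[:,2])[:,None]
def proj(K,C,p):
    W=np.linalg.inv(C); p=np.atleast_2d(p).astype(float)
    u=(K@(W[:3,:3]@p.T+W[:3,3:])).T; return u[:,:2]/u[:,2:]
E
python3 - <<'E'
from h import *
np.set_printoptions(precision=1,suppress=True)
for n in ["top","scene","wrist"]:
    K,C=cam(n); im=optics.camera(n); cv2.imwrite(f"pics/{n}0.png",im); print(n,K.ravel(),C[:3].ravel())
print(robot.read_state())
for n in ["top","scene"]:
  K,C=cam(n)
  for o in "clay_pot square_tin round_tin long_tin saucer_pot slate_tile cork_mat drip_tray nursery_pot narrow_jar".split():
    for f in (optics.landmark_of,):
        print(n,o,[(np.round(d["centre"]),round(d["confidence"],2),proj(K,C,d["centre"])[0].round()) for d in f(o,n)[:3]])
E
```

```text
top [397.1   0.  281.    0.  397.1 210.7   0.    0.    1. ] [  -0.    -1.     0.1  326.3   -1.     0.     0.   -79.6   -0.    -0.1
   -1.  1231.4]
scene [471.4   0.  274.4   0.  471.4 210.3   0.    0.    1. ] [  -0.6    0.5   -0.6 1123.2    0.8    0.4   -0.5  466.7    0.    -0.7
   -0.7  853.6]
wrist [340.3   0.  273.3   0.  340.3 209.7   0.    0.    1. ] [  0.2   0.9   0.2  68.5   1.   -0.2  -0.1 574.9  -0.    0.2  -1.  383.4]
{'time_s': 0.15, 'joint_pos': array([ 1.2,  0.2,  1.5, -0. ,  1.4, -0.2]), 'dq': array([-0., -0., -0.,  0.,  0., -0.]), 'joint_torque': array([ -0. , -37.1, -28.2,   0.1,   0. ,  -0. ]), 'position': array([140.2, 557. , 191.9]), 'ee_rot': array([-0. ,  0.1,  1. , -0. ]), 'ft_force': array([0.9, 0.5, 0.7]), 'torque': array([ 0., -0.,  0.]), 'gripper_force': 0.0, 'gripper_width': 1.0021259175495167}
top clay_pot [(array([ 476., -299.,  106.]), 0.54, array([364., 197.])), (array([ 472., -299.,   72.]), 0.31, array([362., 200.]))]
top square_tin [(array([ 471., -297.,   74.]), 0.72, array([361., 200.]))]
top round_tin [(array([ 467., -296.,   35.]), 0.54, array([3
[... 1205 characters left out ...]
190.]))]
scene long_tin [(array([ 243., -310.,   -2.]), 0.92, array([257., 162.])), (array([ 435., -477.,   -4.]), 0.72, array([173., 170.])), (array([309., 158.,   1.]), 0.63, array([381., 245.]))]
scene saucer_pot [(array([433., -98.,   2.]), 0.8, array([271., 225.]))]
scene slate_tile [(array([617., 153.,  -1.]), 0.87, array([306., 323.]))]
scene cork_mat [(array([613.,  10.,   4.]), 0.82, array([257., 287.])), (array([ 471., -294.,   31.]), 0.52, array([207., 192.]))]
scene drip_tray [(array([482., 331.,   0.]), 0.9, array([411., 328.]))]
scene nursery_pot [(array([ 579., -133.,    3.]), 0.82, array([222., 249.]))]
scene narrow_jar [(array([459.,  69.,  -0.]), 0.78, array([317., 262.]))]
```

View pics/top0.png

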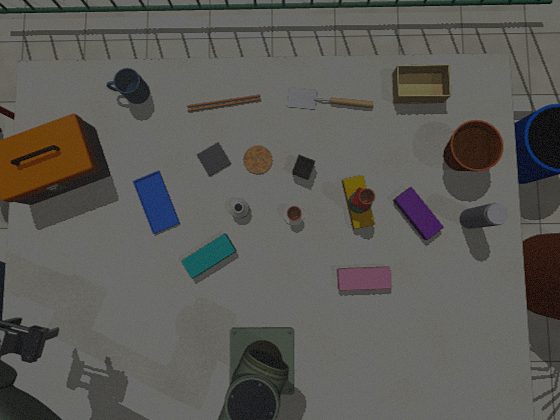

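View pics/scene0.png

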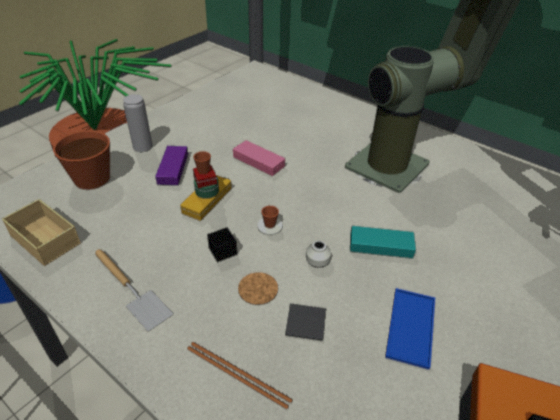

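Top view: the pile sits at about (360,200) with the yellow tin lowest. The tray is at (157,203), tile (214,158), cork (258,160), saucer pot (293,215), black pot (303,167) and jar (239,208). Long-tin look-alikes are teal (209,257), pink (364,278) and purple (418,213). The yellow one at (358,203) is meant, by colour and because it lies under the pile. Next I measure the headings and plan the approach.

```bash
cat >> h.py <<'E'
def rect(name,px,z,tol=25,im=None,r=60):
    """segment the colour around px by flood fill; rectangle in world on plane z"""
    K,C=cam(name); im=optics.camera(name) if im is None else im
    lab=im.astype(float); c=np.median(lab[px[1]-1:px[1]+2,px[0]-1:px[0]+2].reshape(-1,3),0)
    m=(np.abs(lab-c).max(2)<tol).astype(np.uint8)
    n,L=cv2.connectedComponents(m); m=(L==L[px[1],px[0]]).astype(np.uint8)
    ct=max(cv2.findContours(m,cv2.RETR_EXTERNAL,cv2.CHAIN_APPROX_NONE)[0],key=cv2.contourArea)[:,0]
    w=plane(K,C,ct,z)[:,:2].astype(np.float32)
    (c,s,a)=cv2.minAreaRect(w)
    if s[0]<s[1]: s=s[::-1]; a+=90
    return np.round(c,1),np.round(s,1),round((a+90)%180-90,1)
def go(p,yaw=None):
    """shift in cm along present tool axes to world p; roll in deg bringing tool x heading (mod 180) to yaw"""
    T=Tw(); d=T[:3,:3].T@(np.array(p,float)-T[:3,3])/10
    h=np.degrees(np.arctan2(T[1,0],T[0,0])); out="shift cm %s heading x %.1f"%(np.round(d,2),h)
    if yaw is not None: out+=" roll %.1f"%(-((yaw-h+90)%180-90))
    return out
E
python3 - <<'E'
from h import *
im=cv2.imread("pics/top0.png")
for n,px,z in [("tile",(214,158),8),("tray",(157,203),7),("yellow",(353,190),34),("cork",(258,160),5),("yel2",(362,222),34)]:
    print(n,rect("top",px,z,18,im))
T=Tw(); print(T.round(2)); print(go([480,200,270]))
p=proj(*cam("top"),[471,-297,60])[0].astype(int)
c=im[p[1]-45:p[1]+35,p[0]-60:p[0]+40]; cv2.imwrite("pics/crop.png",cv2.resize(cv2.convertScaleAbs(c,alpha=1.8),None,fx=7,fy=7,interpolation=2))
E
```

```text
tile (array([615.3, 150.1]), array([85.4, 79.2]), 30.1)
tray (array([482.4, 331.8]), array([177.7,  86.1]), 22.4)
yellow (array([ 518.8, -285.5]), array([59.7, 59.1]), -77.8)
cork (array([614.7,  14.2]), array([88.3, 83.4]), 89.3)
yel2 (array([ 423.9, -304. ]), array([62.3, 53.2]), -79.2)
[[-9.7000e-01  2.4000e-01 -0.0000e+00  1.4049e+02]
 [ 2.4000e-01  9.7000e-01 -0.0000e+00  5.5757e+02]
 [ 0.0000e+00 -0.0000e+00 -1.0000e+00  1.9285e+02]
 [ 0.0000e+00  0.0000e+00  0.0000e+00  1.0000e+00]]
shift cm [-41.66 -26.38  -7.71] heading x 165.9
```

View pics/crop.png

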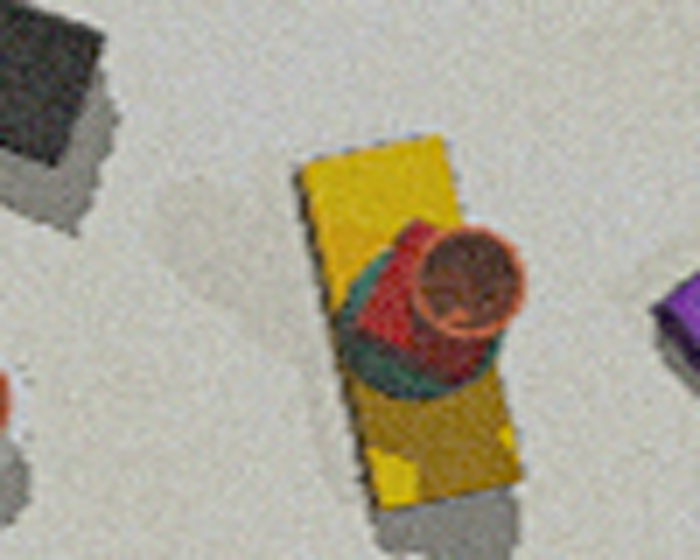

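The crop confirms it: the yellow tin carries the green round tin, the red square tin and the clay pot (rim at crop (470,280)). Its long axis is turned about 12° from x. Moving out.

Emit:
jog_arm --pt "-4.1 -2.6 -0.9 0" --pt "-4.1 -2.6 -0.9 0" --pt "-4.1 -2.6 -0.9 0" --pt "-4.1 -2.6 -0.9 0" --pt "-4.1 -2.6 -0.9 0" --pt "-4.1 -2.6 -0.9 0" --pt "-4.1 -2.6 -0.9 0" --pt "-4.1 -2.6 -0.9 0" --grip 1 --squeeze 12

```text
time_s: 1.95
position: [408.8, 274.2, 265.5]
ee_rot: [0.0, 0.123, 0.992, 0.0]
ft_force: [-0.2, 1.7, 0.8]
gripper_width: 0.998
gripper_force: 0.0
```

```bash
python3 - <<'E'
from h import *
print(Tw()[:3,3],go([450,-260,300]))
E
```

```text
[408.80631833 274.18264924 265.53730708] shift cm [-17.04 -50.79  -3.47] heading x 165.9
```

Emit:
jog_arm --pt "-1.5 -4.7 -0.3 0" --pt "-1.5 -4.7 -0.3 0" --pt "-1.5 -4.7 -0.3 0" --pt "-1.5 -4.7 -0.3 0" --pt "-1.5 -4.7 -0.3 0" --pt "-1.5 -4.7 -0.3 0" --pt "-1.5 -4.7 -0.3 0" --pt "-1.5 -4.7 -0.3 0"

```text
time_s: 2.75
position: [432.0, -120.2, 289.3]
ee_rot: [0.001, 0.123, 0.992, -0.0]
ft_force: [1.1, 0.5, 0.1]
gripper_width: 1.0
gripper_force: 0.0
```

Emit:
jog_arm --pt "-1.5 -4.5 -0.3 0" --pt "-1.5 -4.5 -0.3 0" --pt "-1 -3 -0.3 0" --pt "0 0 0 0" --pt "0 0 0 0"

```text
time_s: 3.25
position: [441.5, -244.6, 297.6]
ee_rot: [-0.0, 0.124, 0.992, 0.0]
ft_force: [0.9, -0.7, 0.0]
gripper_width: 1.001
gripper_force: 0.0
```

```bash
python3 - <<'E'
from h import *
T=Tw();print(T[:3,3]); K,C=cam("wrist"); im=optics.camera("wrist"); cv2.imwrite("pics/w1.png",im); np.save("w1C.npy",C)
for o in "clay_pot square_tin round_tin long_tin saucer_pot nursery_pot".split():
    print(o,[(np.round(d["centre"]),round(d["confidence"],2),proj(K,C,d["centre"])[0].round()) for d in optics.landmark_of(o,"wrist")[:3]])
E
```

```text
[ 441.49406181 -244.56657093  297.603291  ]
clay_pot [(array([ 473., -300.,  101.]), 0.85, array([235., 224.]))]
square_tin [(array([ 473., -296.,   69.]), 0.64, array([240., 217.]))]
round_tin [(array([ 466., -295.,   31.]), 0.64, array([242., 205.]))]
long_tin [(array([ 240., -307.,    1.]), 0.92, array([189.,  39.])), (array([ 433., -476.,    2.]), 0.71, array([120., 208.]))]
saucer_pot [(array([438., -99.,  -1.]), 0.58, array([372., 148.]))]
nursery_pot [(array([ 582., -130.,   -1.]), 0.67, array([368., 245.]))]
```

View pics/w1.png

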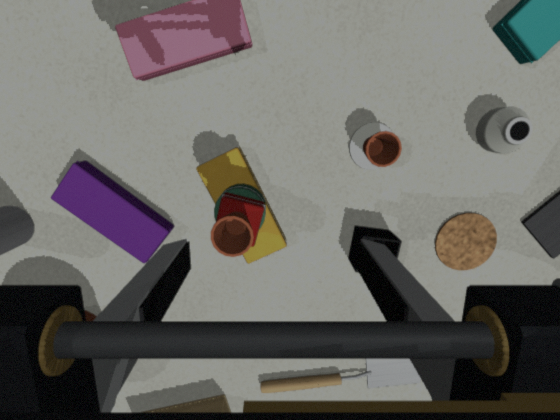

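The wrist view shows the pot rim centred at (232,236) with the red tin under it at (243,217), and the saucer pot's rim at (383,149). I triangulate both rims with the top view.

```bash
cat >> h.py <<'E'
def tri(obs):
    """obs: list of (K,C,px); nearest point to rays"""
    A=np.zeros((3,3));b=np.zeros(3)
    for K,C,px in obs:
        d=C[:3,:3]@np.linalg.inv(K)@[*px,1]; d/=np.linalg.norm(d); P=np.eye(3)-np.outer(d,d); A+=P;b+=P@C[:3,3]
    return np.linalg.solve(A,b)
def blob(im,px,hue,r,smin=90):
    """ellipse of the reddish-brown outline round px"""
    h=cv2.cvtColor(im,cv2.COLOR_BGR2HSV).astype(int); dh=np.abs((h[...,0]-hue+90)%180-90)
    m=((dh<7)&(h[...,1]>smin)).astype(np.uint8); k=np.zeros_like(m); cv2.circle(k,px,r,1,-1); m&=k
    return m
E
python3 - <<'E'
from h import *
w=cv2.imread("pics/w1.png"); t=cv2.imread("pics/top0.png")
for im,p in [(w,(232,236)),(w,(383,149)),(w,(255,205)),(t,(364,197)),(t,(294,214))]:
    h=cv2.cvtColor(im,cv2.COLOR_BGR2HSV); print(p,[h[p[1],p[0]+k].tolist() for k in (-22,-20,-18,-6,-4,0,4,18,20)])
p=proj(*cam("top"),[471,-297,60])[0].astype(int); o=p-[60,45]
K,C=cam("wrist"); Kt,Ct=cam("top")
a=o+np.array([470,280])/7-.5
print(a,"rim",tri([(K,C,(232,236)),(Kt,Ct,a)]),plane(K,C,(232,236),152),plane(Kt,Ct,a,152))
x0,y0=270,190
c=np.hstack([cv2.resize(t[y0:y0+45,x0:x0+45],(400,400),interpolation=2),cv2.resize(w[185:265,190:270],(400,400),interpolation=2)])
cv2.imwrite("pics/c2.png",cv2.convertScaleAbs(c,alpha=1.7))
E
```

```text
(232, 236) [[13, 43, 138], [9, 147, 128], [9, 162, 77], [8, 156, 59], [10, 178, 56], [9, 146, 61], [9, 172, 55], [8, 163, 83], [8, 149, 128]]
(383, 149) [[60, 4, 136], [9, 68, 49], [10, 174, 57], [10, 160, 70], [9, 152, 74], [8, 146, 49], [11, 172, 46], [11, 81, 136], [34, 15, 140]]
(255, 205) [[2, 211, 69], [179, 206, 67], [1, 206, 68], [2, 203, 99], [1, 198, 94], [2, 203, 74], [178, 191, 48], [34, 14, 146], [38, 14, 142]]
(364, 197) [[39, 18, 102], [40, 7, 104], [5, 67, 46], [5, 193, 78], [16, 220, 59], [5, 150, 51], [17, 150, 51], [47, 16, 112], [30, 7, 105]]
(294, 214) [[30, 12, 104], [30, 5, 102], [23, 19, 105], [4, 100, 56], [14, 101, 53], [11, 112, 57], [14, 93, 55], [26, 17, 106], [26, 17, 108]]
[366.64285714 195.5       ] rim [ 477.6130276  -300.35173072  131.32371293] [[ 471.37827439 -295.40743886  152.        ]] [[ 474.76667737 -296.86309712  152.        ]]
```

View pics/c2.png

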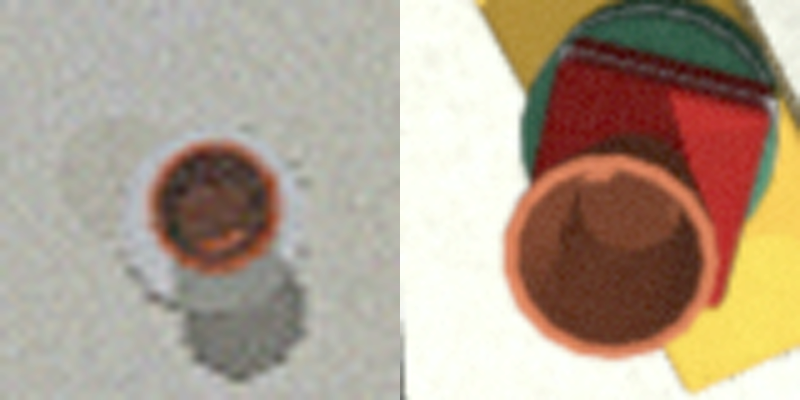

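```bash
python3 - <<'E'
from h import *
K,C=cam("wrist");Kt,Ct=cam("top")
print("saucer rim@54 wrist",plane(K,C,(383,149),54),"top",plane(Kt,Ct,(293.7,212.6),54),"tri",tri([(K,C,(383,149)),(Kt,Ct,(293.7,212.6))]))
print(go([473,-296,240]))
E
```

```text
saucer rim@54 wrist [[435.56647354 -99.02267985  54.        ]] top [[439.17854523 -98.63037036  54.        ]] tri [437.76068275 -98.37369186  50.88989589]
shift cm [-4.3  -4.35  5.8 ] heading x 166.0
```

Emit:
jog_arm --pt "-2.1 -2.1 2 0" --pt "-2.2 -2.2 2 0" --pt "0 0 1.8 0" --pt "0 0 0 0" --pt "0 0 0 0"

```text
time_s: 4.1
position: [472.8, -295.9, 239.9]
ee_rot: [-0.0, 0.123, 0.992, 0.0]
ft_force: [-0.2, -0.4, 0.2]
gripper_width: 0.998
gripper_force: 0.0
```

```bash
python3 - <<'E'
from h import *
K,C=cam("wrist"); im=optics.camera("wrist"); cv2.imwrite("pics/w2.png",im); np.save("w2C.npy",C)
print(Tw()[:3,3])
d=optics.landmark_of("clay_pot","wrist"); print(d[:2])
u=proj(K,C,[[472,-296,152],[472,-296,104],[436,-99,54]]).round(); print(u)
E
```

```text
[ 473.24627081 -296.22803139  240.91988332]
[{'centre': [472.4, -299.7, 101.2], 'confidence': 0.57}]
[[273. 211.]
 [273. 199.]
 [444. 113.]]
```

View pics/w2.png

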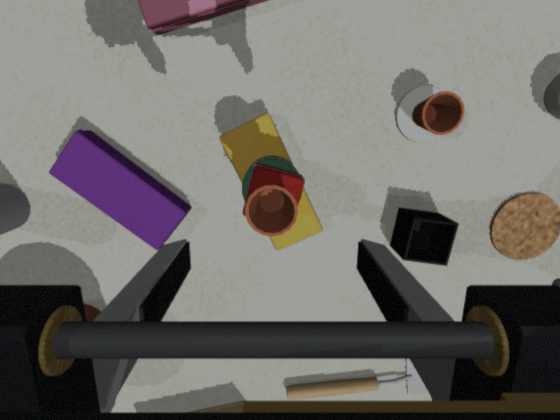

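The rim is now at about (271,211) and the saucer pot's rim at (442,113). Triangulating from the two wrist views.

```bash
python3 - <<'E'
from h import *
K,C2=cam("wrist"); C1=np.load("w1C.npy")
a,b=cv2.imread("pics/w1.png"),cv2.imread("pics/w2.png")
def rim(im,px,r=34):
    h=cv2.cvtColor(im,cv2.COLOR_BGR2HSV).astype(int); m=((h[...,0]>4)&(h[...,0]<16)&(h[...,1]>115)&(h[...,2]>95)).astype(np.uint8)
    k=np.zeros_like(m); cv2.circle(k,px,r,1,-1); m&=k
    n,L,st,_=cv2.connectedComponentsWithStats(m); j=1+np.argmax(st[1:,4]); ys,xs=np.where(L==j)
    e=cv2.fitEllipse(cv2.convexHull(np.c_[xs,ys].astype(np.float32))) ; return np.array(e[0]),np.round(e[1],1)
for n,p,q,z in [("pot",(232,236),(271,211),152),("saucer",(383,149),(442,113),54)]:
    u,v=rim(a,p,30),rim(b,q,30); print(n,u,v,tri([(K,C1,u[0]),(K,C2,v[0])]),plane(K,C1,u[0],z),plane(K,C2,v[0],z))
E
```

```text
pot (array([231.84725952, 235.74160767]), array([39.8, 42.4])) (array([271.34585571, 209.61218262]), array([50.5, 53.8])) [ 474.06988039 -298.88514216  140.37102998] [[ 470.29674113 -296.570998    152.        ]] [[ 471.46185264 -297.98143213  152.        ]]
saucer (array([383.00985718, 148.51277161]), array([33.2, 35.4])) (array([442.36065674, 112.62942505]), array([39.1, 44.1])) [436.64407387 -97.37104058  45.89460652] [[434.86148406 -99.95122502  54.        ]] [[ 436.45136676 -100.9302749    54.        ]]
```

Emit:
jog_arm --pt "0 -0.2 3.0 0" --pt "0 0 3.0 0" --pt "0 0 1.5 0" --pt "0 0 0.7 0" --pt "0 0 0 0" --pt "0 0 0 0"

```text
time_s: 4.8
position: [473.3, -299.1, 159.4]
ee_rot: [0.001, 0.123, 0.992, -0.001]
ft_force: [-0.3, 0.0, -0.7]
gripper_width: 1.001
gripper_force: 0.0
```

```bash
python3 - <<'E'
from h import *
print(Tw()[:3,3]); K,C=cam("wrist"); im=optics.camera("wrist"); cv2.imwrite("pics/w3.png",im); s=optics.camera("scene")
print(proj(K,C,[[472,-298,152],[495,-298,152],[449,-298,152]]).round())
u=proj(*cam("scene"),[472,-298,130])[0].astype(int); c=s[u[1]-50:u[1]+30,u[0]-50:u[0]+50]
cv2.imwrite("pics/c3.png",np.hstack([cv2.resize(im,(400,300)),cv2.resize(c,(400,300),interpolation=2)]))
E
```

```text
[ 473.31059559 -299.12330721  159.44782313]
[[275. 243.]
 [284. 276.]
 [266. 208.]]
```

View pics/c3.png

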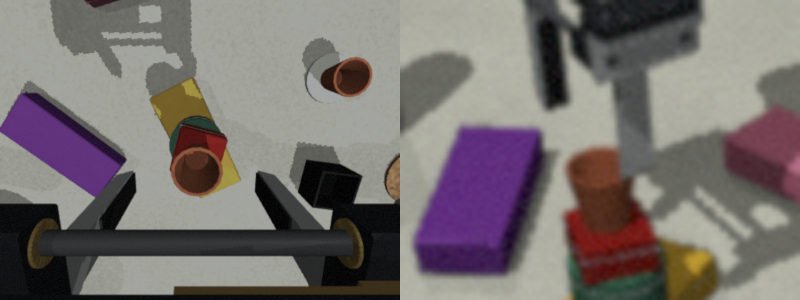

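The pot stands midway between the fingers at (275,239), with the tips below the rim. Closing.

Emit:
jog_arm --pt "0 0 0 0" --pt "0 0 0 0" --pt "0 0 0 0" --pt "0 0 0 0" --pt "0 0 0 0" --pt "0 0 0 0" --pt "0 0 0 0" --pt "0 0 0 0" --grip -1 --squeeze 12

```text
time_s: 5.7
position: [472.4, -298.5, 157.8]
ee_rot: [-0.0, 0.123, 0.992, 0.0]
ft_force: [0.1, 0.1, -0.0]
gripper_width: 0.355
gripper_force: 0.0
```

Emit:
jog_arm --pt "0 0 -0.5 0" --pt "0 0 -1.5 0" --pt "0 0 -2 0" --pt "0 0 -1.5 0" --pt "0 0 0 0"

```text
time_s: 6.2
position: [474.3, -300.0, 216.9]
ee_rot: [0.003, 0.123, 0.992, -0.002]
ft_force: [-0.0, -0.8, 0.3]
gripper_width: 0.005
gripper_force: 0.0
```

```bash
python3 - <<'E'
from h import *
print(Tw()[:3,3]); K,C=cam("wrist"); im=optics.camera("wrist"); cv2.imwrite("pics/w4.png",im); s=optics.camera("scene"); t=optics.camera("top")
P=Tw()[:3,3]
u=proj(*cam("scene"),P)[0].astype(int); c=s[u[1]-40:u[1]+50,u[0]-60:u[0]+60]
cv2.imwrite("pics/c4.png",np.hstack([cv2.resize(im,(400,300)),cv2.resize(c,(400,300),interpolation=2)]))
print(go([436,-100,215]))
E
```

```text
[ 474.27383644 -300.04685736  216.9350318 ]
shift cm [ 8.35 18.34 -0.24] heading x 165.9
```

View pics/c4.png

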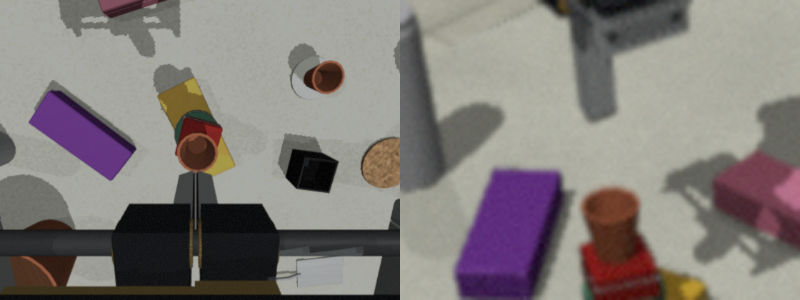

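The grasp closed above the pot, which still stands undisturbed with its rim at (275,213). I compare where the fingertips appear with where they project.

```bash
python3 - <<'E'
from h import *
T=Tw(); s=robot.read_state(); print(s["position"],s["ee_rot"],s["time_s"])
P=T[:3,3]
for n in ("wrist","scene","top"):
    K,C=cam(n); print(n,[proj(K,C,P+[0,0,-k])[0].round(0) for k in (-40,-20,0,25)])
K,C4=cam("wrist"); a=cv2.imread("pics/w4.png")
C3=C4.copy(); C3[:3,3]+=np.array([473.3,-299.1,159.4])-P
print(tri([(K,C3,(275,239)),(K,C4,(275,213))]))
u=proj(*cam("scene"),P)[0].astype(int); print(u)
im=optics.camera("scene"); c=im[u[1]-90:u[1]+60,u[0]-100:u[0]+100].copy()
c=cv2.resize(c,None,fx=4,fy=4,interpolation=2); cv2.drawMarker(c,(400,360),(0,255,0)); cv2.imwrite("pics/c5.png",c)
E
```

```text
[ 472.1719798  -298.23885962  212.55598209] [-2.19241372e-04  1.23078871e-01  9.92396859e-01  1.32637627e-04] 6.35
wrist [array([274., 280.]), array([274., 263.]), array([274., 250.]), array([274., 236.])]
scene [array([197., 121.]), array([198., 128.]), array([199., 135.]), array([200., 144.])]
top [array([375., 191.]), array([374., 192.]), array([372., 193.]), array([370., 195.])]
[ 454.36042467 -293.37276919  196.49958045]
[199 135]
```

View pics/c5.png

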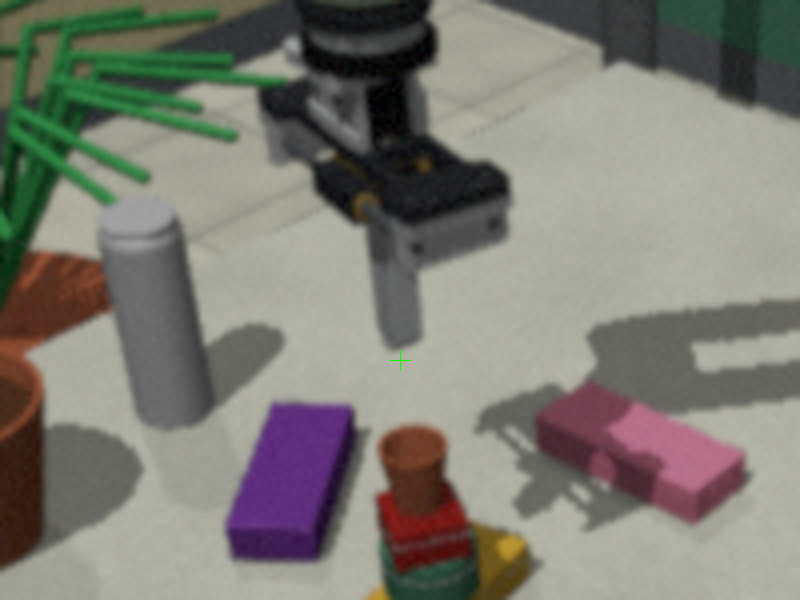

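The scene view shows the tips well above the rim, about 30 mm higher than the readings say, so the grasp was too high. I open, go lower in a safe amount (94 mm opening clears the tin's corners) and look again.

Emit:
jog_arm --pt "0 0 0 0" --pt "0 0 0 0" --pt "0 0 0 0" --pt "0 0 0 0" --pt "0 0 0 0" --pt "0 0 0 0" --pt "0 0 0 0" --pt "0 0 0 0" --grip 1

```text
time_s: 7.2
position: [472.4, -298.4, 212.9]
ee_rot: [0.0, 0.123, 0.992, -0.0]
ft_force: [1.1, -0.4, -0.1]
gripper_width: 0.649
gripper_force: 0.0
```

Emit:
jog_arm --pt "0 0 0 0" --pt "0 0 0 0" --pt "0 0 0 0" --pt "0 0 3 0" --pt "0 0 3 0" --pt "0 0 2 0" --pt "0 0 0 0" --pt "0 0 0 0"

```text
time_s: 8.0
position: [472.5, -298.5, 133.1]
ee_rot: [-0.0, 0.123, 0.992, 0.0]
ft_force: [0.2, 0.5, -0.1]
gripper_width: 0.998
gripper_force: 0.0
```

```bash
python3 - <<'E'
from h import *
s=robot.read_state(); print(s["position"],s["gripper_width"],s["ft_force"])
P=Tw()[:3,3]; u=proj(*cam("scene"),P)[0].astype(int); im=optics.camera("scene"); w=optics.camera("wrist")
c=cv2.resize(im[u[1]-40:u[1]+40,u[0]-40:u[0]+40],(400,400),interpolation=2); cv2.drawMarker(c,(200,200),(0,255,0))
cv2.imwrite("pics/c6.png",np.hstack([c,cv2.resize(w[:,80:500],(400,400))])); cv2.imwrite("pics/w6.png",w)
E
```

```text
[ 472.49657147 -298.52516683  133.10259156] 0.9979980140904575 [ 0.15667884  0.50973116 -0.14159181]
```

View pics/c6.png

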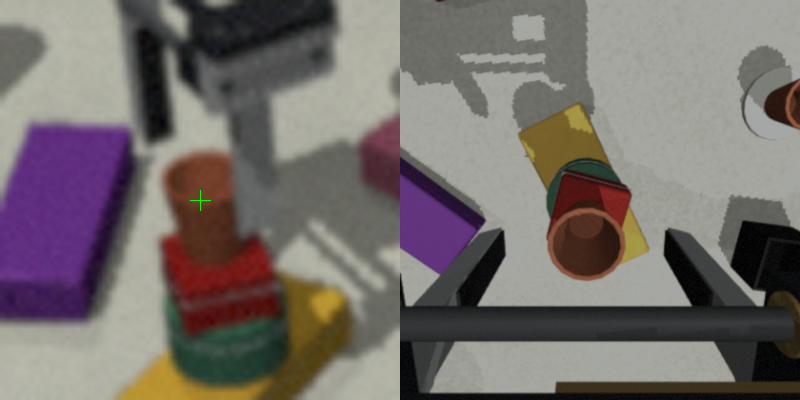

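The tips are now only about 8 mm below the rim: tip midpoint at (205,186), rim at (197,172). I go 9 mm lower and close.

Emit:
jog_arm --pt "0 0 0.9 0" --pt "0 0 0 0" --pt "0 0 0 0" --pt "0 0 0 0" --pt "0 0 0 0" --pt "0 0 0 0" --pt "0 0 0 0" --pt "0 0 0 0" --grip -1

```text
time_s: 8.9
position: [472.6, -298.4, 124.0]
ee_rot: [0.0, 0.123, 0.992, 0.0]
ft_force: [0.9, 1.5, 0.5]
gripper_width: 0.476
gripper_force: 12.0
```

Emit:
jog_arm --pt "0 0 0 0" --pt "0 0 0 0" --pt "0 0 0 0"

```text
time_s: 9.2
position: [472.5, -298.4, 124.0]
ee_rot: [0.0, 0.123, 0.992, 0.0]
ft_force: [0.6, 0.2, 0.3]
gripper_width: 0.477
gripper_force: 12.0
```

Emit:
jog_arm --pt "0 0 -0.5 0" --pt "0 0 -1.5 0" --pt "0 0 -2 0" --pt "0 0 -2 0" --pt "0 0 -2 0" --pt "0 0 -1 0" --pt "0 0 0 0" --pt "0 0 0 0"

```text
time_s: 10.0
position: [472.2, -298.3, 213.6]
ee_rot: [-0.0, 0.123, 0.992, 0.0]
ft_force: [-0.0, 0.7, -0.4]
gripper_width: 0.476
gripper_force: 12.0
```

```bash
python3 - <<'E'
from h import *
s=robot.read_state(); print(s["position"],s["gripper_width"],s["ft_force"])
P=Tw()[:3,3]; u=proj(*cam("scene"),P)[0].astype(int); im=optics.camera("scene"); w=optics.camera("wrist"); t=optics.camera("top")
c=cv2.resize(im[u[1]-40:u[1]+40,u[0]-40:u[0]+40],(400,400),interpolation=2); cv2.drawMarker(c,(200,200),(0,255,0))
cv2.imwrite("pics/c7.png",np.hstack([c,cv2.resize(w[:,80:500],(400,400))])); cv2.imwrite("pics/w7.png",w); cv2.imwrite("pics/s7.png",im); cv2.imwrite("pics/t7.png",t)
for n in ("wrist","scene"): print(n,optics.landmark_of("clay_pot",n)[:2],optics.landmark_of("saucer_pot",n)[:1])
print(go([436,-100,214]))
E
```

```text
[ 472.17549552 -298.29386439  213.61510617] 0.475693727254101 [-0.03185155  0.69108627 -0.44567384]
wrist [] [{'centre': [438.4, -99.6, -0.7], 'confidence': 0.84}]
scene [{'centre': [475.6, -298.4, 194.8], 'confidence': 0.77}, {'centre': [616.1, 152.8, 0.5], 'confidence': 0.5}] [{'centre': [438.7, -97.9, -1.4], 'confidence': 0.81}]
shift cm [ 8.34 18.34 -0.07] heading x 165.9
```

View pics/c7.png

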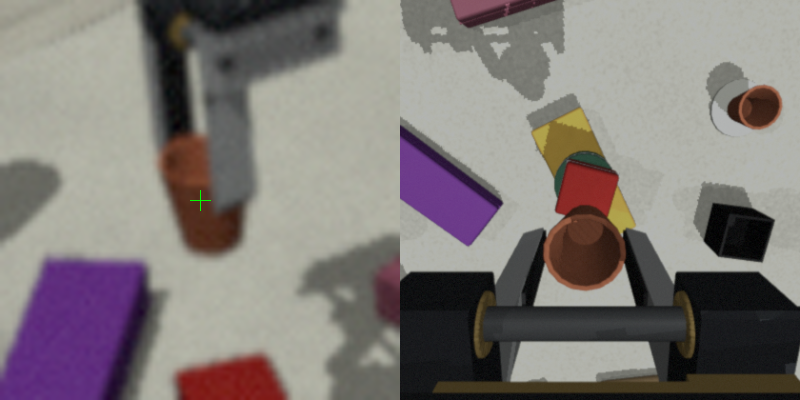

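The pot is held level; its foot is about 20 mm below the TCP reading, so the tips are effectively about 10 mm above it. I use that offset from here on. Now I measure the held rim and the saucer's rim.

```bash
python3 - <<'E'
from h import *
K,C=cam("wrist"); a=cv2.imread("pics/w7.png"); P=Tw()[:3,3]
def rim(im,px,r):
    h=cv2.cvtColor(im,cv2.COLOR_BGR2HSV).astype(int); m=((h[...,0]>4)&(h[...,0]<16)&(h[...,1]>115)&(h[...,2]>90)).astype(np.uint8)
    k=np.zeros_like(m); cv2.circle(k,px,r,1,-1); m&=k
    n,L,st,_=cv2.connectedComponentsWithStats(m); j=1+np.argmax(st[1:,4]); ys,xs=np.where(L==j)
    e=cv2.fitEllipse(cv2.convexHull(np.c_[xs,ys].astype(np.float32))) ; return np.array(e[0]),np.round(e[1],1)
h=rim(a,(274,261),48); s=rim(a,(455,111),30)
print(h,plane(K,C,h[0],P[2]+28),s,plane(K,C,s[0],54))
C2=np.load("w2C.npy"); C1=np.load("w1C.npy")
print(tri([(K,C,s[0]),(K,C2,(442.4,112.6)),(K,C1,(383,148.5))]))
E
```

```text
(array([273.1607666 , 264.37646484]), array([79.2, 85.3])) [[ 469.41783347 -297.89777575  241.06954768]] (array([457.3979187 , 112.16588593]), array([42. , 48.1])) [[ 435.34627321 -100.75653936   54.        ]]
[435.56643645 -98.81265721  50.29887474]
```

Emit:
jog_arm --pt "1.6 3.7 0 0" --pt "1.7 3.7 0 0" --pt "1.6 3.6 0 0" --pt "1.7 3.7 0 0" --pt "1.6 3.6 2 0" --pt "0 0 4 0" --pt "0 0 2 0" --pt "0 0 0 0"

```text
time_s: 11.15
position: [434.6, -99.2, 130.6]
ee_rot: [-0.004, 0.123, 0.992, 0.001]
ft_force: [0.7, -0.3, -0.7]
gripper_width: 0.477
gripper_force: 12.0
```

```bash
python3 - <<'E'
from h import *
s=robot.read_state(); print(s["position"])
P=Tw()[:3,3]; u=proj(*cam("scene"),P-[0,0,30])[0].astype(int); im=optics.camera("scene"); w=optics.camera("wrist")
c=cv2.resize(im[u[1]-40:u[1]+40,u[0]-40:u[0]+40],(400,400),interpolation=2)
cv2.imwrite("pics/c8.png",np.hstack([c,cv2.resize(w[:,80:500],(400,400))])); 
for n in ("wrist","scene","top"):
  if n=="top": optics.camera(n)
  print(n,[ [(d["centre"],d["confidence"]) for d in optics.landmark_of(o,n)[:1]] for o in ("clay_pot","saucer_pot")])
E
```

```text
[434.57080574 -99.19540956 130.59756211]
wrist [[([436.1, -102.6, 110.8], 0.68)], [([435.4, -97.0, -0.1], 0.56)]]
scene [[([437.8, -93.9, 109.8], 0.8)], [([436.0, -97.6, -0.5], 0.74)]]
top [[([580.8, -128.5, 3.2], 0.42)], [([436.5, -98.9, -1.1], 0.44)]]
```

View pics/c8.png

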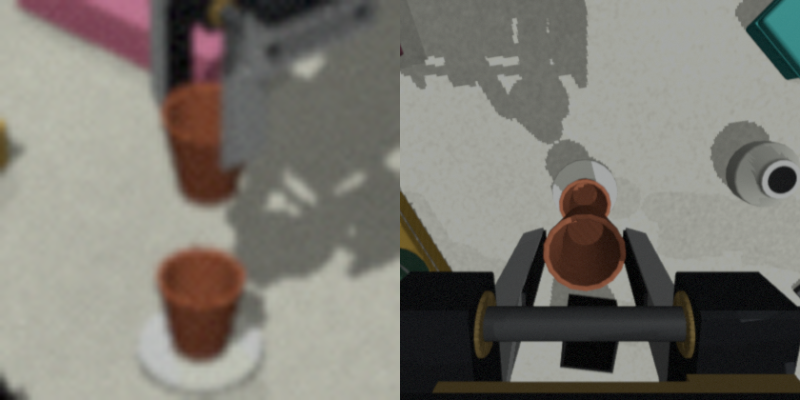

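```bash
python3 - <<'E'
from h import *
K,C=cam("scene"); P=np.array([434.57,-99.2,130.6]); u=proj(K,C,P-[0,0,30])[0].astype(int)
f=lambda p:((proj(K,C,p)[0]-u+40)*5).round(1)
for p in ([436,-100,158.6],[436,-100,110.6],[436,-100,54],[446,-100,54],[436,-90,54]): print(p,f(p))
Tp=robot.read_state()["position"]; print(Tp,robot.read_state()["joint_pos"])
E
```

```text
[436, -100, 158.6] [199.9 109.1]
[436, -100, 110.6] [199.2 186.2]
[436, -100, 54] [198.4 271.9]
[446, -100, 54] [185.7 282. ]
[436, -90, 54] [213.6 280.4]
[ 438.27102684 -101.44825815  134.76306979] [-4.20265429e-01 -5.78012650e-03  1.90111261e+00 -1.33847422e-05
  1.24445607e+00 -1.74384560e+00]
```

Emit:
jog_arm --pt "0 0 3 0" --pt "0 0 1.5 0" --pt "0 0 1 0" --pt "0 0 0.5 0" --pt "0 0 0.5 0" --pt "0 0 0.3 0" --pt "0 0 0 0" --pt "0 0 0 0"

```text
time_s: 12.4
position: [438.0, -101.1, 66.3]
ee_rot: [0.0, 0.123, 0.992, -0.0]
ft_force: [-0.1, -0.5, 0.2]
gripper_width: 0.474
gripper_force: 12.0
```

Emit:
jog_arm --pt "0 0 0.3 0" --pt "0 0 0.3 0" --pt "0 0 0.3 0" --pt "0 0 0 0" --pt "0 0 0 0"

```text
time_s: 12.9
position: [437.5, -100.9, 56.7]
ee_rot: [-0.0, 0.123, 0.992, 0.0]
ft_force: [-0.5, -0.3, -0.7]
gripper_width: 0.477
gripper_force: 12.0
```

Emit:
jog_arm --pt "0 0 0.2 0" --pt "0 0 0.1 0" --pt "0 0 0.1 0" --pt "0 0 0 0" --pt "0 0 0 0"

```text
time_s: 13.4
position: [437.6, -101.0, 52.8]
ee_rot: [-0.0, 0.123, 0.992, 0.0]
ft_force: [0.6, 0.3, -1.4]
gripper_width: 0.476
gripper_force: 12.0
```

```bash
python3 - <<'E'
from h import *
im=optics.camera("scene"); w=optics.camera("wrist"); u=proj(*cam("scene"),[436,-100,60])[0].astype(int)
cv2.imwrite("pics/c9.png",np.hstack([cv2.resize(im[u[1]-35:u[1]+35,u[0]-35:u[0]+35],(400,400),interpolation=2),cv2.resize(w[:,80:500],(400,400))]))
E
```

```text
(no output)
```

View pics/c9.png

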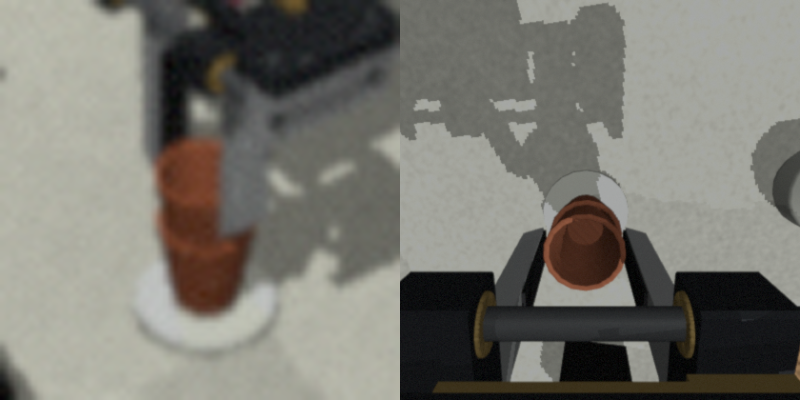

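The pot is inside its twin and nearly seated. Releasing.

Emit:
jog_arm --pt "0 0 0.1 0" --pt "0 0 0 0" --pt "0 0 0 0" --pt "0 0 0 0" --pt "0 0 0 0" --pt "0 0 0 0" --pt "0 0 0 0" --pt "0 0 0 0" --grip 1

```text
time_s: 14.3
position: [437.6, -101.0, 51.9]
ee_rot: [0.0, 0.123, 0.992, -0.0]
ft_force: [0.3, -0.8, -0.0]
gripper_width: 1.0
gripper_force: 0.0
```

Emit:
jog_arm --pt "0 0 -1 0" --pt "0 0 -3 0" --pt "0 0 -4 0" --pt "0 0 -4 0" --pt "0 0 -2 0" --pt "0 0 0 0" --pt "0 0 0 0" --pt "0 0 0 0"

```text
time_s: 15.1
position: [436.3, -100.4, 190.1]
ee_rot: [-0.002, 0.123, 0.992, 0.0]
ft_force: [0.7, -0.4, 0.0]
gripper_width: 0.995
gripper_force: 0.0
```

```bash
python3 - <<'E'
from h import *
im=optics.camera("scene"); w=optics.camera("wrist"); K,C=cam("wrist");print(Tw()[:3,3])
for n in ("scene","wrist"): print([(d["centre"],d["confidence"]) for d in optics.landmark_of("clay_pot",n)+optics.landmark_of("saucer_pot",n)])
print(go([450,-270,195]))
cv2.imwrite("pics/w10.png",w)
E
```

```text
[ 436.28651596 -100.38396083  189.91269645]
[([442.1, -96.1, 28.5], 0.69), ([434.9, -100.2, -0.5], 0.94)]
[([437.9, -102.0, 26.9], 0.93), ([465.9, -294.4, 31.3], 0.53), ([452.4, 66.1, 0.9], 0.18), ([439.6, -99.7, -0.9], 0.81)]
shift cm [ -5.39 -16.1   -0.42] heading x 165.9
```

The pot is nested: foot at z ≈ 28, centred. Back to the pile for the red tin.

Emit:
jog_arm --pt "-1.3 -4 -1 0" --pt "-1.3 -4 -1 0" --pt "-1.4 -4 -1 0" --pt "-1.4 -4.1 0 0" --pt "0 0 0 0" --pt "0 0 0 0" --pt "0 0 0 0"

```text
time_s: 16.1
position: [450.3, -269.1, 221.2]
ee_rot: [-0.001, 0.123, 0.992, 0.001]
ft_force: [-0.0, 0.0, -0.6]
gripper_width: 1.001
gripper_force: 0.0
```

```bash
cat >> h.py <<'E'
def hsvrect(name,im,px,h0,z,hw=8,smin=120,vmin=20):
    """colour blob holding px -> (centre,size,angle) of its rectangle on plane z, and pixel corners"""
    K,C=cam(name); h=cv2.cvtColor(im,cv2.COLOR_BGR2HSV).astype(int)
    m=((np.abs((h[...,0]-h0+90)%180-90)<hw)&(h[...,1]>smin)&(h[...,2]>vmin)).astype(np.uint8)
    m=cv2.morphologyEx(m,cv2.MORPH_CLOSE,np.ones((3,3),np.uint8))
    n,L=cv2.connectedComponents(m); assert L[px[1],px[0]]>0
    ct=max(cv2.findContours((L==L[px[1],px[0]]).astype(np.uint8),cv2.RETR_EXTERNAL,cv2.CHAIN_APPROX_NONE)[0],key=cv2.contourArea)
    w=plane(K,C,ct[:,0],z)[:,:2].astype(np.float32); c,s,a=cv2.minAreaRect(w)
    return np.round(c,1),np.round(s,1),round(a,1)
E
python3 - <<'E'
from h import *
K,C=cam("wrist"); w=optics.camera("wrist"); cv2.imwrite("pics/w11.png",w); np.save("w11C.npy",C); print(C[:3,3],Tw()[:3,3])
u=proj(K,C,[472,-297,104])[0].astype(int); print(u)
h=cv2.cvtColor(w,cv2.COLOR_BGR2HSV); print([h[u[1]+k,u[0]].tolist() for k in (-30,-20,0,10)])
print(hsvrect("wrist",w,tuple(u),0,104))
for o in ("square_tin","round_tin","long_tin"): print([(d["centre"],d["confidence"]) for d in optics.landmark_of(o,"wrist")[:3]])
c=w[u[1]-50:u[1]+50,u[0]-50:u[0]+50]; cv2.imwrite("pics/c11.png",cv2.convertScaleAbs(cv2.resize(c,(500,500),interpolation=2),alpha=1.6))
E
```

```text
[ 378.57697626 -251.72445706  412.87864035] [ 450.42222464 -268.82225414  221.37077091]
[250 232]
[[0, 189, 50], [0, 186, 118], [2, 191, 119], [1, 186, 119]]
(array([ 466.9, -293.7]), array([51. , 56.2]), 60.9)
[([469.8, -293.6, 69.9], 0.8)]
[([468.4, -296.5, 29.5], 0.95)]
[([235.3, -310.5, -1.5], 0.92), ([432.5, -474.3, -1.4], 0.88)]
```

View pics/c11.png

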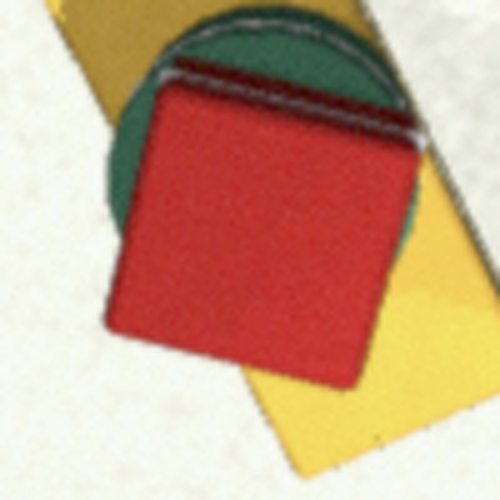

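The red top face has crop corners (160,80), (420,150), (352,390) and (108,327), with the dark side face above it.

```bash
python3 - <<'E'
from h import *
K,_=cam("wrist"); C=np.load("w11C.npy")
c=np.array([(160,82),(420,150),(352,390),(108,327)])/5-.5+[200,182]
w=plane(K,C,c,104)[:,:2]; print(w.round(1),w.mean(0)); e=np.roll(w,-1,0)-w
print(np.linalg.norm(e,axis=1),np.degrees(np.arctan2(e[:,1],e[:,0]))%90)
print(go([*w.mean(0),150],60)," | ",go([*w.mean(0),150],-30))
E
```

```text
[[ 435.  -305.4]
 [ 459.4 -261.6]
 [ 503.1 -285.9]
 [ 479.  -328.3]] [ 469.11992158 -295.2705599 ]
[50.11634561 49.97708963 48.77210849 49.65534649] [60.79201632 60.97850271 60.38744052 62.53245528]
shift cm [-2.42 -2.1   7.18] heading x 166.0 roll -74.0  |  shift cm [-2.42 -2.1   7.18] heading x 166.0 roll 16.0
```

Emit:
jog_arm --pt "-1.2 -1 3 0" --pt "-1.2 -1.1 3 0" --pt "0 0 1.2 0" --pt "0 0 0 7.5" --pt "0 0 0 7.5" --pt "0 0 0 0" --pt "0 0 0 0" --pt "0 0 0 0"

```text
time_s: 17.1
position: [468.9, -296.3, 150.4]
ee_rot: [0.0, 0.251, 0.968, -0.0]
ft_force: [0.3, -0.2, 0.1]
gripper_width: 0.999
gripper_force: 0.0
```

```bash
python3 - <<'E'
from h import *
K,C=cam("wrist"); w=optics.camera("wrist"); cv2.imwrite("pics/w12.png",w); np.save("w12C.npy",C); print(Tw()[:3,3])
h=cv2.cvtColor(w,cv2.COLOR_BGR2HSV).astype(int)
m=(((h[...,0]<8)|(h[...,0]>172))&(h[...,1]>140)&(h[...,2]>85)).astype(np.uint8)   # lit top face
def top(im,C):
    h=cv2.cvtColor(im,cv2.COLOR_BGR2HSV).astype(int); m=(((h[...,0]<5)|(h[...,0]>174))&(h[...,1]>140)&(h[...,2]>85)).astype(np.uint8)
    u=proj(K,C,[469,-295,104])[0].astype(int); n,L=cv2.connectedComponents(m); l=L[u[1],u[0]]
    ct=max(cv2.findContours((L==l).astype(np.uint8),0,1)[0],key=cv2.contourArea); r=cv2.minAreaRect(ct); return r
C1=np.load("w11C.npy"); r1=top(cv2.imread("pics/w11.png"),C1); r2=top(w,C); print(r1,r2)
print(tri([(K,C1,r1[0]),(K,C,r2[0])]),plane(K,C,r2[0],104),plane(K,C1,r1[0],104))
b=plane(K,C,cv2.boxPoints(r2),104)[:,:2]; e=np.roll(b,-1,0)-b; print(np.degrees(np.arctan2(e[:,1],e[:,0]))%90,np.linalg.norm(e,axis=1)); print(go([*plane(K,C,r2[0],104)[0,:2],70]))
E
```

```text
[ 468.88637517 -296.35157109  150.26333683]
((251.97059631347656, 229.61766052246094), (53.11530303955078, 49.23472595214844), 14.03624439239502) ((276.0, 226.0), (67.99998474121094, 63.99999237060547), -0.0)
[ 466.30876102 -293.46494628  114.55154128] [[ 469.21761895 -295.00865212  104.        ]] [[ 469.40381608 -294.90161589  104.        ]]
[59.68960241 61.0039117  62.54931878 61.00012438] [48.95944228 48.51526073 48.96774133 50.95886361]
shift cm [0.04 0.13 8.03] heading x 151.0
```

Emit:
jog_arm --pt "0 0.1 3 0" --pt "0 0 3 0" --pt "0 0 1.5 0" --pt "0 0 0.5 0" --pt "0 0 0 0" --pt "0 0 0 0"

```text
time_s: 17.75
position: [470.2, -296.5, 71.2]
ee_rot: [0.001, 0.251, 0.968, -0.001]
ft_force: [0.3, -0.4, 1.0]
gripper_width: 1.001
gripper_force: 0.0
```

Emit:
jog_arm --pt "0 0 0 0" --pt "0 0 0 0" --pt "0 0 0 0" --pt "0 0 0 0" --pt "0 0 0 0" --pt "0 0 0 0" --pt "0 0 0 0" --pt "0 0 0 0" --grip -1 --squeeze 20

```text
time_s: 18.55
position: [469.3, -295.5, 69.9]
ee_rot: [0.0, 0.252, 0.968, 0.0]
ft_force: [0.0, 1.5, 1.4]
gripper_width: 0.552
gripper_force: 20.0
```

Emit:
jog_arm --pt "0 0 -0.3 0" --pt "0 0 -0.7 0" --pt "0 0 -2 0" --pt "0 0 -4 0" --pt "0 0 -4 0" --pt "0 0 0 0" --pt "0 0 0 0"

```text
time_s: 19.25
position: [469.8, -296.2, 181.3]
ee_rot: [0.001, 0.252, 0.968, -0.001]
ft_force: [0.5, 0.4, -1.4]
gripper_width: 0.549
gripper_force: 20.0
```

```bash
python3 - <<'E'
from h import *
print(Tw()[:3,3]); w=optics.camera("wrist"); im=optics.camera("scene"); cv2.imwrite("pics/w13.png",w)
for n in ("scene","wrist"):
  for o in ("square_tin","round_tin"): print(n,o,[(d["centre"],d["confidence"]) for d in optics.landmark_of(o,n)[:2]])
u=proj(*cam("scene"),Tw()[:3,3]-[0,0,40])[0].astype(int)
cv2.imwrite("pics/c13.png",np.hstack([cv2.resize(im[u[1]-45:u[1]+45,u[0]-45:u[0]+45],(400,400),interpolation=2),cv2.resize(w[:,80:500],(400,400))]))
print(go([615,149,180],None), go([615,149,180],30.1),go([615,149,180],120.1))
print(robot.read_state()["joint_pos"])
E
```

```text
[ 469.83096778 -296.23863563  181.32805109]
scene square_tin [([473.0, -298.3, 179.2], 0.81)]
scene round_tin [([467.8, -298.5, 34.5], 0.66), ([482.1, 328.1, 3.4], 0.33)]
wrist square_tin [([471.4, -297.3, 180.8], 0.64)]
wrist round_tin [([470.7, -296.6, 31.0], 0.55)]
shift cm [ 8.8  45.91 -0.14] heading x 150.9 shift cm [ 8.8  45.91 -0.14] heading x 150.9 roll -59.2 shift cm [ 8.8  45.91 -0.14] heading x 150.9 roll 30.8
[-7.18237770e-01  1.76168276e-01  1.60893353e+00 -2.77852247e-05
  1.35997822e+00 -1.78045039e+00]
```

View pics/c13.png

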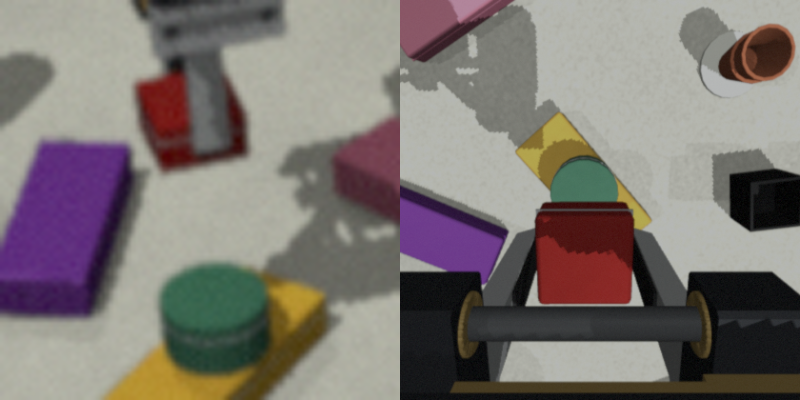

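The red tin is held squarely with its underside about 2 mm above the TCP reading. The green tin is undisturbed. Carrying it toward the tile.

Emit:
jog_arm --pt "0.9 4.7 0 0" --pt "0.9 4.7 0 0" --pt "0.9 4.7 0 0" --pt "0.9 4.7 0 0" --pt "0.9 4.7 0 0" --pt "0.9 4.7 0 0" --pt "0.9 4.7 0 0" --pt "0.9 4.7 0 0"

```text
time_s: 20.35
position: [589.3, 69.8, 178.9]
ee_rot: [-0.001, 0.252, 0.968, -0.0]
ft_force: [0.9, 0.1, -1.1]
gripper_width: 0.554
gripper_force: 20.0
```

Emit:
jog_arm --pt "0 0 0 7.7" --pt "0 0 0 7.7" --pt "0 0 0 7.7" --pt "0 0 0 7.7" --pt "0 0 0 0" --pt "0 0 0 0"

```text
time_s: 20.95
position: [589.1, 67.8, 179.1]
ee_rot: [-0.001, 0.498, 0.867, -0.0]
ft_force: [0.4, 0.2, -0.8]
gripper_width: 0.55
gripper_force: 20.0
```

```bash
python3 - <<'E'
from h import *
K,C=cam("wrist"); w=optics.camera("wrist"); np.save("w14C.npy",C); cv2.imwrite("pics/w14.png",w); print(Tw()[:3,3])
for o in ("slate_tile","cork_mat","nursery_pot","narrow_jar","square_tin"): print(o,[(d["centre"],d["confidence"],proj(K,C,d["centre"])[0].round()) for d in optics.landmark_of(o,"wrist")[:2]])
print(proj(K,C,[[614,150,8],[614,15,5]]).round())
print(go([614,150,100],120.1))
E
```

```text
[589.17260129  67.78271952 179.26729779]
slate_tile [([616.8, 152.6, 1.7], 0.79, array([338., 136.]))]
cork_mat [([468.3, -295.5, 29.5], 0.5, array([ 37., 401.]))]
nursery_pot []
narrow_jar [([454.1, 63.7, 1.4], 0.85, array([163., 131.]))]
square_tin [([590.3, 64.3, 176.0], 0.74, array([275., 252.])), ([466.2, -297.3, 31.8], 0.64, array([ 34., 403.]))]
[[335. 137.]
 [270. 242.]]
shift cm [5.89 6.25 7.98] heading x 120.1 roll -0.0
```

View pics/w14.png

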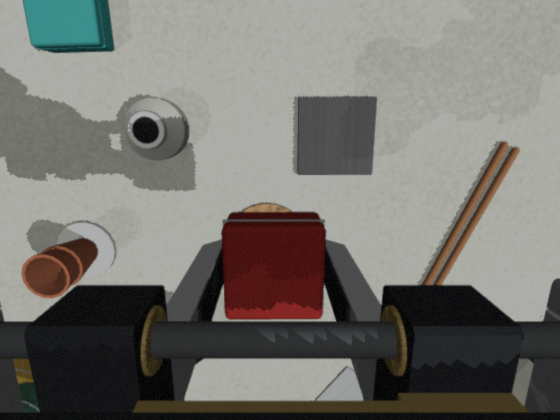

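That shows the tile square to the held tin, its centre at about (336,135). I've now viewed 16 pictures, which is over the limit of 14, so I will work from numbers only from here.

```bash
python3 - <<'E'
from h import *
K,C=cam("wrist"); b=plane(K,C,[(297,97),(377,97),(373,174),(295,174)],8)[:,:2]; e=np.roll(b,-1,0)-b
c=b.mean(0); print(c,np.linalg.norm(e,axis=1),np.degrees(np.arctan2(e[:,1],e[:,0]))%90)
print(go([c[0],c[1],40]))
E
```

```text
[614.90047654 150.39906833] [81.28679948 78.67829655 83.74509218 78.6640967 ] [30.11447642 31.33272192 30.11424524 29.5423185 ]
shift cm [ 5.88  6.34 13.98] heading x 120.1
```

Emit:
jog_arm --pt "3 3.1 1 0" --pt "2.9 3.2 3 0" --pt "0 0 4 0" --pt "0 0 4 0" --pt "0 0 2 0" --pt "0 0 0 0" --pt "0 0 0 0" --pt "0 0 0 0"

```text
time_s: 22.05
position: [615.9, 148.5, 43.7]
ee_rot: [0.002, 0.5, 0.866, 0.001]
ft_force: [0.1, 0.0, -1.1]
gripper_width: 0.55
gripper_force: 20.0
```

Emit:
jog_arm --pt "0 0 1 0" --pt "0 0 1 0" --pt "0 0 0.5 0" --pt "0 0 0.3 0" --pt "0 0 0.2 0" --pt "0 0 0 0" --pt "0 0 0 0"

```text
time_s: 22.75
position: [614.0, 148.5, 11.5]
ee_rot: [0.0, 0.5, 0.866, 0.0]
ft_force: [0.7, 0.3, -0.5]
gripper_width: 0.556
gripper_force: 20.0
```

Emit:
jog_arm --pt "0 0 0.2 0" --pt "0 0 0.1 0" --pt "0 0 0 0" --pt "0 0 0 0"

```text
time_s: 23.15
position: [613.8, 148.5, 8.3]
ee_rot: [-0.0, 0.5, 0.866, 0.0]
ft_force: [-0.2, -0.4, -0.6]
gripper_width: 0.552
gripper_force: 20.0
```

Emit:
jog_arm --pt "0 0 0.1 0" --pt "0 0 0.1 0" --pt "0 0 0 0" --pt "0 0 0 0"

```text
time_s: 23.55
position: [613.8, 148.4, 6.3]
ee_rot: [-0.0, 0.5, 0.866, -0.0]
ft_force: [-0.4, -0.2, -1.2]
gripper_width: 0.551
gripper_force: 20.0
```

Emit:
jog_arm --pt "0 0 0.1 0" --pt "0 0 0 0" --pt "0 0 0 0"

```text
time_s: 23.85
position: [614.0, 148.4, 5.9]
ee_rot: [0.0, 0.5, 0.866, 0.0]
ft_force: [-1.0, -0.1, 4.2]
gripper_width: 0.553
gripper_force: 20.0
```

Emit:
jog_arm --pt "0 0 0.1 0" --pt "0 0 0 0" --pt "0 0 0 0"

```text
time_s: 24.15
position: [614.0, 148.5, 5.9]
ee_rot: [0.0, 0.499, 0.866, 0.0]
ft_force: [-3.2, -1.1, 8.1]
gripper_width: 0.553
gripper_force: 20.0
```

Contact came at the expected height. Releasing and backing off.

Emit:
jog_arm --pt "0 0 -0.1 0" --pt "0 0 0 0" --pt "0 0 0 0" --pt "0 0 0 0" --pt "0 0 0 0" --pt "0 0 0 0" --pt "0 0 0 0" --pt "0 0 0 0" --grip 1

```text
time_s: 24.95
position: [613.8, 148.5, 5.3]
ee_rot: [-0.0, 0.5, 0.866, -0.0]
ft_force: [0.3, -0.5, 0.3]
gripper_width: 0.999
gripper_force: 0.0
```

Emit:
jog_arm --pt "0 0 -1 0" --pt "0 0 -3 0" --pt "0 0 -4 0" --pt "0 0 -4 0" --pt "0 0 -4 0" --pt "0 0 -4 0" --pt "0 0 0 0" --pt "0 0 0 0"

```text
time_s: 25.75
position: [614.8, 148.6, 207.7]
ee_rot: [0.002, 0.5, 0.866, 0.001]
ft_force: [0.2, -0.7, -0.9]
gripper_width: 1.0
gripper_force: 0.0
```

```bash
python3 - <<'E'
from h import *
K,C=cam("wrist"); w=optics.camera("wrist"); cv2.imwrite("pics/w15.png",w); optics.camera("scene")
for n in ("wrist","scene"):
  for o in ("slate_tile","square_tin","nursery_pot","narrow_jar"): print(n,o,[(d["centre"],round(d["confidence"],2)) for d in optics.landmark_of(o,n)[:2]])
u=proj(K,C,[614,149,40])[0].astype(int); print(u,Tw()[:3,3])
try: print(hsvrect("wrist",w,tuple(u),0,40,smin=130,vmin=60))
except Exception as e: print(repr(e))
print(go([480,-240,210],102))
E
```

```text
wrist slate_tile []
wrist square_tin [([615.6, 145.2, 4.7], 0.96), ([437.7, -100.2, -0.6], 0.38)]
wrist nursery_pot [([582.8, -130.5, -2.5], 0.67)]
wrist narrow_jar [([455.7, 63.3, 2.1], 0.68)]
scene slate_tile []
scene square_tin [([617.6, 144.3, 5.2], 0.68)]
scene nursery_pot [([580.7, -133.5, 1.8], 0.87)]
scene narrow_jar [([457.7, 65.5, -0.8], 0.82)]
[273 191] [613.50811174 148.41643505 204.60950506]
(array([610.2, 147.5]), array([50.3, 50. ]), 30.1)
shift cm [-26.93 -31.01  -0.52] heading x 120.1 roll 18.1
```

The red tin sits on the tile, in line to within a degree or so and about 5 mm off centre. The bystanders are where they were. Next, the green tin.

```bash
python3 - <<'E'
from h import *
print(go([468,-296,200],192))
E
```

```text
shift cm [-31.18 -34.86   0.48] heading x 120.1 roll -71.9
```

Emit:
jog_arm --pt "-3.1 -3.5 0 0" --pt "-3.1 -3.5 0 0" --pt "-3.1 -3.5 0 0" --pt "-3.1 -3.5 0 0" --pt "-3.1 -3.5 0 0" --pt "-3.1 -3.5 0 0" --pt "-3.1 -3.5 0 0" --pt "-3.1 -3.5 0 0"

```text
time_s: 27.05
position: [494.9, -208.1, 205.5]
ee_rot: [0.0, 0.5, 0.866, 0.0]
ft_force: [0.4, -0.0, -0.4]
gripper_width: 1.002
gripper_force: 0.0
```

Emit:
jog_arm --pt "-3.2 -3.5 0 0" --pt "-3.2 -3.4 0 0" --pt "0 0 0 -8" --pt "0 0 0 -8" --pt "0 0 0 -8" --pt "0 0 0 -8" --pt "0 0 0 -8" --pt "0 0 0 -8"

```text
time_s: 27.85
position: [468.0, -296.5, 205.3]
ee_rot: [-0.0, 0.101, 0.995, 0.0]
ft_force: [-0.4, 0.3, -0.5]
gripper_width: 0.999
gripper_force: 0.0
```

Emit:
jog_arm --pt "0 0 0 -8" --pt "0 0 0 -8" --pt "0 0 0 -8" --pt "0 0 0 0" --pt "0 0 0 0" --pt "0 0 0 0"

```text
time_s: 28.45
position: [468.0, -296.4, 205.3]
ee_rot: [-0.0, -0.104, 0.995, 0.0]
ft_force: [-0.7, 0.8, -0.3]
gripper_width: 0.997
gripper_force: 0.0
```

```bash
python3 - <<'E'
from h import *
K,C=cam("wrist"); w=optics.camera("wrist"); cv2.imwrite("pics/w16.png",w); np.save("w16C.npy",C); print(Tw()[:3,3],go([468,-296,200],192))
for o in ("round_tin","long_tin"): print(o,[(d["centre"],round(d["confidence"],2)) for d in optics.landmark_of(o,"wrist")[:3]])
h=cv2.cvtColor(w,cv2.COLOR_BGR2HSV).astype(int); u=proj(K,C,[468,-296,72])[0].astype(int); print(u,h[u[1],u[0]],h[u[1]+15,u[0]],[h[v[1],v[0]].tolist() for v in proj(K,C,[[525,-284,34],[412,-308,34]]).astype(int)])
E
```

```text
[ 468.03273057 -296.38869128  205.30503199] shift cm [-0.    0.04  0.53] heading x -168.0 roll -0.0
round_tin [([466.0, -298.0, 29.9], 0.84)]
long_tin [([433.9, -478.4, -1.1], 0.58)]
[273 200] [ 75 100  94] [75 98 96] [[26, 150, 150], [26, 151, 149]]
```

```bash
cat >> h.py <<'E'
def mask(im,px,h0,hw,smin,vmin):
    h=cv2.cvtColor(im,cv2.COLOR_BGR2HSV).astype(int)
    m=((np.abs(h[...,0]-h0)<hw)&(h[...,1]>smin)&(h[...,2]>vmin)).astype(np.uint8)
    m=cv2.morphologyEx(m,cv2.MORPH_OPEN,np.ones((3,3),np.uint8)); L=cv2.connectedComponents(m)[1]
    return max(cv2.findContours((L==L[px[1],px[0]]).astype(np.uint8),0,1)[0],key=cv2.contourArea)
E
python3 - <<'E'
from h import *
K,_=cam("wrist"); C=np.load("w16C.npy"); w=cv2.imread("pics/w16.png")
ct=mask(w,(273,200),75,15,60,70); e=cv2.fitEllipse(cv2.convexHull(ct)); print("green",e,plane(K,C,e[0],72))
q=plane(K,C,ct[:,0],72)[:,:2]; print(cv2.minEnclosingCircle(q.astype(np.float32)), (q.max(0)+q.min(0))/2,q.max(0)-q.min(0))
P=proj(K,C,[[525,-284,34],[412,-308,34]]).astype(int)
ys=[plane(K,C,mask(w,tuple(p),26,8,90,60)[:,0],34)[:,:2] for p in P]
for y in ys+[np.vstack(ys)]: print("yellow",cv2.minAreaRect(y.astype(np.float32)))
E
```

```text
green ((272.6018981933594, 198.54698181152344), (63.19206237792969, 65.15725708007812), 90.72948455810547) [[ 466.4675743  -296.80161898   72.        ]]
((467.1712646484375, -296.60784912109375), 31.971546173095703) [ 467.16563651 -296.61165385] [63.21850547 63.58930299]
yellow ((521.1080322265625, -286.1361389160156), (48.743343353271484, 62.996681213378906), 10.487542152404785)
yellow ((423.6630554199219, -306.1324157714844), (59.308753967285156, 62.52814865112305), 11.97133731842041)
yellow ((469.8148498535156, -296.64495849609375), (154.07984924316406, 62.59352493286133), 11.428319931030273)
```

The green top is centred at (467,-297). The yellow tin is centred at (470,-297), 11.5° from x, with its measured size matching. Descending.

Emit:
jog_arm --pt "0.1 0 4 0" --pt "0 0 4 0" --pt "0 0 4 0" --pt "0 0 3 0" --pt "0 0 1.5 0" --pt "0 0 0.8 0" --pt "0 0 0 0" --pt "0 0 0 0"

```text
time_s: 29.4
position: [468.2, -297.7, 33.9]
ee_rot: [0.001, -0.105, 0.994, -0.001]
ft_force: [0.3, 0.6, -1.0]
gripper_width: 0.998
gripper_force: 0.0
```

Emit:
jog_arm --pt "0 0 0 0" --pt "0 0 0 0" --pt "0 0 0 0" --pt "0 0 0 0" --pt "0 0 0 0" --pt "0 0 0 0" --pt "0 0 0 0" --pt "0 0 0 0" --grip -1 --squeeze 20

```text
time_s: 30.2
position: [467.4, -297.0, 32.9]
ee_rot: [0.0, -0.105, 0.994, -0.0]
ft_force: [-0.2, 0.7, 5.2]
gripper_width: 0.696
gripper_force: 20.0
```

Emit:
jog_arm --pt "0 0 -0.3 0" --pt "0 0 -0.7 0" --pt "0 0 -2 0" --pt "0 0 -4 0" --pt "0 0 -3 0" --pt "0 0 0 0" --pt "0 0 0 0" --pt "0 0 0 0"

```text
time_s: 31.0
position: [465.6, -295.3, 130.0]
ee_rot: [-0.001, -0.105, 0.994, 0.002]
ft_force: [-0.6, -0.7, -3.5]
gripper_width: 0.702
gripper_force: 20.0
```

```bash
python3 - <<'E'
from h import *
w=optics.camera("wrist"); optics.camera("scene"); print(Tw()[:3,3],go([614,15,130]),robot.read_state()["joint_pos"])
for n in ("wrist","scene"):
  for o in ("round_tin","cork_mat","long_tin"): print(n,o,[(d["centre"],round(d["confidence"],2)) for d in optics.landmark_of(o,n)[:3]])
E
```

```text
[ 465.60527505 -295.34923036  129.85638231] shift cm [-21.    27.25   0.03] heading x -167.9 [-7.22282009e-01  2.20259348e-01  1.66142801e+00  3.17773510e-05
  1.26463252e+00 -2.50354916e+00]
wrist round_tin [([466.1, -291.9, 130.3], 0.61)]
wrist cork_mat []
wrist long_tin [([471.9, -296.1, -3.2], 0.97), ([434.3, -478.6, -0.9], 0.66)]
scene round_tin []
scene cork_mat [([613.4, 9.4, 3.1], 0.68), ([473.1, -297.6, 0.6], 0.51)]
scene long_tin [([243.2, -307.5, -0.5], 0.95), ([475.2, -298.2, 0.0], 0.72), ([437.0, -480.6, 0.8], 0.7)]
```

Emit:
jog_arm --pt "-2.6 3.4 0 0" --pt "-2.6 3.4 0 0" --pt "-2.6 3.4 0 0" --pt "-2.6 3.4 0 0" --pt "-2.6 3.4 0 0" --pt "-2.6 3.4 0 0" --pt "-2.7 3.4 0 0" --pt "-2.7 3.4 0 0"

```text
time_s: 32.2
position: [616.2, 14.9, 132.4]
ee_rot: [0.0, -0.105, 0.994, -0.0]
ft_force: [0.3, -0.2, -2.5]
gripper_width: 0.7
gripper_force: 20.0
```

```bash
python3 - <<'E'
from h import *
for n,f in (("top","top0"),("scene","scene0")):
    K,C=cam(n); im=cv2.imread(f"pics/{f}.png"); u=proj(K,C,[614,14,5])[0].astype(int); h=cv2.cvtColor(im,cv2.COLOR_BGR2HSV)
    m=(h[...,1]>70).astype(np.uint8); m=cv2.morphologyEx(m,cv2.MORPH_CLOSE,np.ones((5,5),np.uint8)); L=cv2.connectedComponents(m)[1]
    ct=max(cv2.findContours((L==L[u[1],u[0]]).astype(np.uint8),0,1)[0],key=cv2.contourArea); q=plane(K,C,ct[:,0],5)[:,:2]
    print(n,(q.max(0)+q.min(0))/2,q.max(0)-q.min(0))
    # tri from ellipse centres
    e=cv2.fitEllipse(ct)[0]; globals()[n]=(K,C,e)
print(tri([top,scene])); print(Tw()[:3,3],go([614.3,14,40]))
E
```

```text
top [614.67456841  11.04892743] [89.9601027  88.26719426]
scene [613.35531842  13.47464898] [91.1628975  90.52542548]
[613.81844119  13.00154478   3.72103041]
[616.2330078   14.94452171 132.35770787] shift cm [ 0.21 -0.05  9.24] heading x -167.9
```

Emit:
jog_arm --pt "0.2 -0.1 3 0" --pt "0 0 4 0" --pt "0 0 3 0" --pt "0 0 1.2 0" --pt "0 0 0.6 0" --pt "0 0 0.3 0" --pt "0 0 0 0" --pt "0 0 0 0"

```text
time_s: 33.0
position: [615.4, 11.5, 13.2]
ee_rot: [0.002, -0.105, 0.994, -0.0]
ft_force: [-0.1, -1.0, -1.9]
gripper_width: 0.702
gripper_force: 20.0
```

Emit:
jog_arm --pt "0 0 0.2 0" --pt "0 0 0.1 0" --pt "0 0 0 0" --pt "0 0 0 0"

```text
time_s: 33.4
position: [613.8, 11.8, 8.4]
ee_rot: [0.0, -0.105, 0.994, -0.0]
ft_force: [0.6, -0.9, -1.5]
gripper_width: 0.698
gripper_force: 20.0
```

Emit:
jog_arm --pt "0 0.1 0.2 0" --pt "0 0 0.1 0" --pt "0 0 0.1 0" --pt "0 0 0 0" --pt "0 0 0 0"

```text
time_s: 33.9
position: [613.6, 12.8, 4.2]
ee_rot: [-0.0, -0.105, 0.994, 0.0]
ft_force: [0.4, -0.1, -1.3]
gripper_width: 0.698
gripper_force: 20.0
```

Emit:
jog_arm --pt "0 0 0.1 0" --pt "0 0 0 0" --pt "0 0 0 0"

```text
time_s: 34.2
position: [613.8, 12.8, 3.9]
ee_rot: [0.0, -0.105, 0.994, -0.0]
ft_force: [-1.6, 0.6, 2.6]
gripper_width: 0.701
gripper_force: 20.0
```

Contact. Releasing and backing off.

Emit:
jog_arm --pt "0 0 0 0" --pt "0 0 0 0" --pt "0 0 0 0" --pt "0 0 0 0" --pt "0 0 0 0" --pt "0 0 0 0" --pt "0 0 0 0" --pt "0 0 0 0" --grip 1

```text
time_s: 35.0
position: [613.6, 12.8, 3.3]
ee_rot: [-0.0, -0.105, 0.994, -0.0]
ft_force: [0.8, -0.5, 0.2]
gripper_width: 0.999
gripper_force: 0.0
```

Emit:
jog_arm --pt "0 0 -1 0" --pt "0 0 -3 0" --pt "0 0 -4 0" --pt "0 0 -4 0" --pt "0 0 -4 0" --pt "0 0 -4 0" --pt "0 0 0 0" --pt "0 0 0 0"

```text
time_s: 35.8
position: [614.6, 12.7, 205.6]
ee_rot: [0.002, -0.105, 0.994, -0.0]
ft_force: [-0.1, -0.4, -0.7]
gripper_width: 1.0
gripper_force: 0.0
```

```bash
python3 - <<'E'
from h import *
K,C=cam("wrist"); w=optics.camera("wrist"); cv2.imwrite("pics/w17.png",w); print(Tw()[:3,3])
u=proj(K,C,[613,13,43])[0].astype(int); ct=mask(w,tuple(u),75,15,60,60); q=plane(K,C,ct[:,0],43)[:,:2]; print("tin",cv2.minEnclosingCircle(q.astype(np.float32)))
for o in ("round_tin","square_tin","clay_pot"): print(o,[(d["centre"],round(d["confidence"],2)) for d in optics.landmark_of(o,"wrist")[:2]])
print(go([469.5,-296.5,200],191.5))
E
```

```text
[613.2352078   12.88206093 203.34752363]
tin ((612.701416015625, 13.464923858642578), 32.093048095703125)
round_tin [([611.3, 14.5, 1.9], 0.59)]
square_tin [([617.3, 146.8, 4.9], 0.66)]
clay_pot []
shift cm [ 20.41 -27.29   0.15] heading x -167.9 roll 0.6
```

The green tin is centred on the cork to about 2 mm. Now the yellow tin.

Emit:
jog_arm --pt "2.6 -3.4 0 0" --pt "2.6 -3.4 0 0" --pt "2.6 -3.4 0 0" --pt "2.6 -3.4 0 0" --pt "2.5 -3.4 0 0" --pt "2.5 -3.4 0 0" --pt "2.5 -3.4 0 0" --pt "2.5 -3.5 0 0.6"

```text
time_s: 36.8
position: [469.5, -297.4, 201.6]
ee_rot: [-0.001, -0.1, 0.995, 0.001]
ft_force: [-0.1, 0.6, 0.2]
gripper_width: 1.001
gripper_force: 0.0
```

Emit:
jog_arm --pt "0 0 0 0" --pt "0 0 0 0" --pt "0 0 0 0"

```text
time_s: 37.1
position: [471.1, -295.5, 202.3]
ee_rot: [-0.001, -0.1, 0.995, 0.001]
ft_force: [0.3, -0.4, -0.0]
gripper_width: 0.999
gripper_force: 0.0
```

```bash
python3 - <<'E'
from h import *
K,C=cam("wrist"); w=optics.camera("wrist"); cv2.imwrite("pics/w18.png",w); print(Tw()[:3,3])
u=proj(K,C,[470,-297,34])[0].astype(int); q=plane(K,C,mask(w,tuple(u),26,8,90,60)[:,0],34)[:,:2].astype(np.float32)
print(cv2.minAreaRect(q)); print([(d["centre"],round(d["confidence"],2)) for d in optics.landmark_of("long_tin","wrist")[:2]])
c=cv2.minAreaRect(q)[0]; print(go([*c,0]))
E
```

```text
[ 471.38880565 -295.25972579  202.54003217]
((469.747314453125, -296.72259521484375), (153.23573303222656, 62.84279251098633), 11.536184310913086)
[([471.9, -295.9, -2.1], 0.84), ([434.3, -476.5, 2.4], 0.76)]
shift cm [ 0.2  -0.13 20.28] heading x -168.4
```

Emit:
jog_arm --pt "0.1 -0.1 4 0" --pt "0 0 4 0" --pt "0 0 4 0" --pt "0 0 4 0" --pt "0 0 2 0" --pt "0 0 1.2 0" --pt "0 0 0.7 0" --pt "0 0 0 0"

```text
time_s: 38.0
position: [470.8, -297.5, 4.3]
ee_rot: [-0.0, -0.1, 0.995, 0.0]
ft_force: [1.4, 0.2, -0.3]
gripper_width: 1.005
gripper_force: 0.0
```

Emit:
jog_arm --pt "0 0 0 0" --pt "0 0 0 0" --pt "0 0 0 0" --pt "0 0 0 0" --pt "0 0 0 0" --pt "0 0 0 0" --pt "0 0 0 0" --pt "0 0 0 0" --grip -1 --squeeze 35

```text
time_s: 38.8
position: [470.7, -297.9, 5.0]
ee_rot: [0.0, -0.1, 0.995, 0.0]
ft_force: [-0.9, 1.0, 5.8]
gripper_width: 0.68
gripper_force: 35.0
```

Emit:
jog_arm --pt "0 0 -0.3 0" --pt "0 0 -0.7 0" --pt "0 0 -2 0" --pt "0 0 -4 0" --pt "0 0 -4 0" --pt "0 0 -2 0" --pt "0 0 0 0" --pt "0 0 0 0"

```text
time_s: 39.6
position: [469.9, -297.7, 133.7]
ee_rot: [-0.0, -0.1, 0.995, 0.0]
ft_force: [0.0, -0.5, -3.2]
gripper_width: 0.673
gripper_force: 35.0
```

```bash
python3 - <<'E'
from h import *
w=optics.camera("wrist"); optics.camera("scene"); print(Tw()[:3,3],go([482,331.5,130],22.4),robot.read_state()["torque"])
for n in ("wrist","scene"):
  for o in ("long_tin","drip_tray"): print(n,o,[(d["centre"],round(d["confidence"],2)) for d in optics.landmark_of(o,n)[:3]])
for n,f in (("top","top0"),("scene","scene0")):
    K,C=cam(n); im=cv2.imread(f"pics/{f}.png"); u=tuple(proj(K,C,[482,331,4])[0].astype(int)); h=cv2.cvtColor(im,cv2.COLOR_BGR2HSV)[u[1],u[0]]
    ct=mask(im,u,int(h[0]),8,100,40); q=plane(K,C,ct[:,0],9)[:,:2].astype(np.float32); print(n,h,cv2.minAreaRect(q)); m=cv2.moments(ct); globals()[n]=(K,C,(m["m10"]/m["m00"],m["m01"]/m["m00"]))
print(tri([top,scene]))
E
```

```text
[ 468.87084919 -296.73826048  131.89447218] shift cm [-13.76  61.31   0.37] heading x -168.5 roll -10.9 [ 0.03947723  0.03905153 -0.02510202]
wrist long_tin [([433.9, -477.8, 0.8], 0.87), ([472.4, -297.7, 126.7], 0.76)]
wrist drip_tray []
scene long_tin [([239.9, -310.4, -2.4], 0.74), ([432.2, -476.9, -2.9], 0.66), ([472.2, -297.4, 129.5], 0.56)]
scene drip_tray [([480.0, 328.5, 2.1], 0.86)]
top [110 187 109] ((482.43560791015625, 330.7377014160156), (181.4854736328125, 88.10017395019531), 22.286970138549805)
scene [110 203 151] ((483.1302490234375, 330.8403625488281), (183.4393310546875, 87.18396759033203), 22.226280212402344)
[482.63964179 333.1428169   -0.86703534]
```

The tray is at (482.7,330.8), heading 22.3° (two views agree). Carrying the yellow tin over at 130 mm height, clear of everything.

Emit:
jog_arm --pt "-1.1 4.7 0 0" --pt "-1.1 4.7 0 0" --pt "-1.1 4.7 0 0" --pt "-1.1 4.7 0 0" --pt "-1.1 4.7 0 0" --pt "-1.1 4.7 0 0" --pt "-1.1 4.7 0 0" --pt "-1.1 4.7 0 0"

```text
time_s: 40.7
position: [481.4, 90.0, 133.9]
ee_rot: [-0.0, -0.1, 0.995, -0.0]
ft_force: [1.6, -0.6, -2.4]
gripper_width: 0.679
gripper_force: 35.0
```

Emit:
jog_arm --pt "-1 4.7 0 0" --pt "-1 4.7 0 0" --pt "-1 4.7 0 0" --pt "-1 4.7 0 0" --pt "0 0 0 -5.4" --pt "0 0 0 -5.4" --pt "0 0 0 0" --pt "0 0 0 0"

```text
time_s: 41.5
position: [483.5, 280.1, 133.7]
ee_rot: [-0.001, -0.192, 0.981, -0.0]
ft_force: [0.2, -0.7, -1.7]
gripper_width: 0.675
gripper_force: 35.0
```

```bash
python3 - <<'E'
from h import *
w=optics.camera("wrist"); optics.camera("scene"); print(Tw()[:3,3],go([482.7,330.8,20],22.3))
for n in ("wrist","scene"):
  for o in ("long_tin","drip_tray"): print(n,o,[(d["centre"],round(d["confidence"],2)) for d in optics.landmark_of(o,n)[:3]])
K,C=cam("wrist"); z=Tw()[2,3]+30; u=proj(K,C,Tw()[:3,3]+[0,0,30])[0].astype(int); print(u)
try: print("held",cv2.minAreaRect(plane(K,C,mask(w,tuple(u-[0,8]),26,9,90,40)[:,0],z)[:,:2].astype(np.float32)))
except Exception as e: print(repr(e))
E
```

```text
[483.71770802 279.82059231 134.03946325] shift cm [-1.83  4.76 11.4 ] heading x -157.9 roll -0.2
wrist long_tin [([483.7, 279.3, 126.5], 0.73)]
wrist drip_tray []
scene long_tin [([436.0, -479.7, 2.3], 0.89), ([240.5, -306.3, -2.3], 0.86), ([309.3, 160.3, 2.9], 0.74)]
scene drip_tray [([481.2, 328.3, 0.7], 0.76)]
[271 270]
held ((461.2548828125, 271.62005615234375), (106.75010681152344, 62.610782623291016), 22.217220306396484)
```

Emit:
jog_arm --pt "-0.9 2.4 0 0" --pt "-0.9 2.4 0 0" --pt "0 0 3 0" --pt "0 0 4 0" --pt "0 0 3 0" --pt "0 0 1 0" --pt "0 0 0 0" --pt "0 0 0 0"

```text
time_s: 42.6
position: [483.7, 332.0, 25.8]
ee_rot: [0.001, -0.193, 0.981, 0.0]
ft_force: [-0.2, 0.1, -2.1]
gripper_width: 0.68
gripper_force: 35.0
```

```bash
python3 - <<'E'
from h import *
w=optics.camera("wrist"); s=optics.camera("scene"); print(Tw()[:3,3],go([482.7,330.8,8],22.3))
for n in ("wrist","scene"):
  for o in ("long_tin","drip_tray"): print(n,o,[(d["centre"],round(d["confidence"],2)) for d in optics.landmark_of(o,n)[:3]])
E
```

```text
[484.32637708 332.38092675  26.72310623] shift cm [ 0.22 -0.09  1.87] heading x -157.8 roll -0.1
wrist long_tin [([484.4, 330.2, 17.9], 0.66)]
wrist drip_tray []
scene long_tin [([487.6, 333.5, 19.1], 0.92), ([309.4, 159.5, 1.7], 0.8), ([434.9, -477.7, -0.2], 0.74)]
scene drip_tray [([482.3, 331.2, 0.8], 0.79)]
```

Emit:
jog_arm --pt "0.2 -0.1 0.5 0" --pt "0 0 0.4 0" --pt "0 0 0.3 0" --pt "0 0 0.1 0" --pt "0 0 0 0" --pt "0 0 0 0"

```text
time_s: 43.5
position: [480.9, 329.8, 11.3]
ee_rot: [0.0, -0.193, 0.981, 0.0]
ft_force: [0.4, -0.9, -2.3]
gripper_width: 0.675
gripper_force: 35.0
```

Emit:
jog_arm --pt "0 0 0.1 0" --pt "0 0 0.1 0" --pt "0 0 0.1 0" --pt "0 0 0 0" --pt "0 0 0 0"

```text
time_s: 44.0
position: [480.9, 329.9, 9.0]
ee_rot: [0.0, -0.193, 0.981, 0.0]
ft_force: [-2.4, -1.7, 4.2]
gripper_width: 0.674
gripper_force: 35.0
```

Contact on the tray floor. Releasing and backing off.

Emit:
jog_arm --pt "0 0 0 0" --pt "0 0 0 0" --pt "0 0 0 0" --pt "0 0 0 0" --pt "0 0 0 0" --pt "0 0 0 0" --pt "0 0 0 0" --pt "0 0 0 0" --grip 1

```text
time_s: 44.8
position: [480.8, 329.8, 8.3]
ee_rot: [0.0, -0.193, 0.981, 0.0]
ft_force: [0.2, 0.5, 0.8]
gripper_width: 0.997
gripper_force: 0.0
```

Emit:
jog_arm --pt "0 0 -1 0" --pt "0 0 -3 0" --pt "0 0 -4 0" --pt "0 0 -4 0" --pt "0 0 -4 0" --pt "0 0 -4 0" --pt "0 0 0 0" --pt "0 0 0 0"

```text
time_s: 45.6
position: [481.6, 330.2, 210.5]
ee_rot: [0.002, -0.193, 0.981, 0.001]
ft_force: [0.3, 0.1, -0.2]
gripper_width: 0.999
gripper_force: 0.0
```

```bash
python3 - <<'E'
from h import *
K,C=cam("wrist"); w=optics.camera("wrist"); optics.camera("scene"); print(Tw()[:3,3])
u=proj(K,C,[482,331,38])[0].astype(int); print("long",cv2.minAreaRect(plane(K,C,mask(w,tuple(u),26,9,90,40)[:,0],38)[:,:2].astype(np.float32)))
v=proj(K,C,[482+34*-.38,331+34*.93,10])[0].astype(int)
h=cv2.cvtColor(w,cv2.COLOR_BGR2HSV).astype(int); m=((abs(h[...,0]-110)<9)&(h[...,1]>90)).astype(np.uint8)
ct=max(cv2.findContours(m,0,1)[0],key=cv2.contourArea); print("tray",cv2.minAreaRect(plane(K,C,ct[:,0],10)[:,:2].astype(np.float32)))
for o in "clay_pot saucer_pot square_tin round_tin long_tin nursery_pot narrow_jar".split(): print(o,[(d["centre"],round(d["confidence"],2)) for d in optics.landmark_of(o,"scene")[:3]])
E
```

```text
[479.78525474 329.31991136 207.07799239]
long ((479.443603515625, 330.2831115722656), (152.56103515625, 62.29863357543945), 22.376575469970703)
tray ((478.2359313964844, 329.7980651855469), (178.04464721679688, 87.42123413085938), 22.308258056640625)
clay_pot [([437.2, -98.0, 25.4], 0.56)]
saucer_pot [([436.3, -98.2, 1.0], 0.59)]
square_tin [([618.1, 144.0, 8.3], 0.86)]
round_tin [([613.8, 11.6, 5.5], 0.77)]
long_tin [([310.0, 158.7, -0.6], 0.87), ([435.8, -479.6, 0.9], 0.81), ([480.0, 330.2, 4.3], 0.73)]
nursery_pot [([580.8, -130.8, 3.1], 0.95)]
narrow_jar [([459.3, 68.0, 3.5], 0.84)]
```

Everything checks out in place: the yellow tin is about 1 mm from the tray's centre and in line with it. Handing in.

```bash
python3 -c "
from cell import robot; print(robot.finish_job())"
```

```text
the job is handed in; nothing more can be done
None
```

The job is handed in: by the last measurements all four pieces are set down, released and centred on their own places, and the black pot and white jar have not moved; the first grasp on the clay pot closed above it and had to be repeated, and I viewed 16 pictures, two over the limit of 14.

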